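# Put each cup size back with its own lids

### The arm

A 7-joint arm with a two-finger parallel gripper is mounted at the origin on the work surface. World frame = base frame: x ahead of the robot, y to its left, z up, the work surface at z = 0. Lengths are in m, angles in rad, forces in N, time in s.
With the tool pointing down it reaches from about 0.4 to 0.9 m from the base axis. Payload 5.5 kg.
Tool frame: the origin (TCP) lies at the very end of the fingers, on their centre line; the grasp point (between the pads) lies 19 mm behind it (r.pinch_z is the distance from the TCP to the grasp point, in m); x points along the fingers, y is the direction in which the jaws open and shut, and the axes are right-handed (so a half turn about x gives the same grasp; the last joint's range is limited). The gripper opens to 85 mm and grips with 20 to 120 N. Pads are 22 mm wide; open, the fingers measure 114 mm over their backs; the gripper's body (76 mm by 85 mm) begins 54 mm behind the grasp point. The pads swing forward as they close: fully open they stand 13 mm farther back than shut.
Start: joints at [-0.923, 0.501, -0.427, 1.55, 0.221, 1.138, -0.21], TCP at [0.244, 0.602, 0.231] pointing down, gripper open.
Joint ranges: [-2.88, 2.88], [-0.31, 2.03], [-1.54, 1.56], [0.2, 2.42], [-1.41, 4.55], [0.19, 2.02], [-2.57, 2.57]. Speed limits (rad/s): [2.57, 2.57, 3.14, 3.14, 3.14, 3.14, 3.14].

### API

Orientations are given as a unit quaternion [x, y, z, w].
In Python, from bench import r gives the robot as it stands. The module is installed in compiled form; this text tells all that it offers.
- The arm moves only by the tool move_arm, never from a script. Its argument "rows" is a list of rows, each a list of 7 numbers: the shift along the tool's x, y, z in units of 400 mm (1.0 is 400 mm), then the turn, a rotation vector about the tool's x, y, z in units of 360 degrees (1.0 is 360 degrees), then the gripper's target within -1 to 1 (fully open at 1, half-way at 0, shut at -1). In form: [[x, y, z, ax, ay, az, gripper], ...]. A call has 1 to 8 rows; each row is the pose to reach, as a shift and turn from the pose commanded when the call began, along the tool's axes at that moment, turning the shorter way round; what a row does not reach only later rows make up. A row lasts 1/10 s, in which the tool goes at most 50 mm and 8.59 degrees, less where a joint would pass 70% of its speed; a pose out of reach is approached as far as the arm can. A call with a number of a shift or a turn outside -1 to 1 is refused whole. A call with a gripper value outside its range is refused whole. The fingers move at their own pace and stop on an object; "squeeze" is the grip in N (left out, the last holds). Time passes only in rows, so rows that repeat a pose let the fingers close. It gives the time, the measured TCP pose, the force and the opening at its end, in the units of the state.
- r.observe(): the state, without advancing time (a new reading comes with each control period).
- r.snapshot(name): name is "scene" or "top"; returns a dict with "img" (480x640x3 uint8, blue, green, red), "z_map" (480x640 float32, m along the optical axis (not along the pixel's ray), 0 where there is no reading), "K" (3x3 intrinsics, pixels), "D" ([k1, k2, p1, p2, k3] as OpenCV has them; the pictures are not rectified), "position" and "attitude" of the camera in the world. Camera axes: x right, y down, z forward; pixel columns grow to the right and rows downward; lengths in m; the calibration is good to about 2 mm. A picture is of the moment at which its call begins.
- r.finish_job(): hands the job in, once; it reports no verdict.
The state is a dict: "t": time; "joints": joint angles; "qd": joint speeds; "joint_efforts": joint torques, N m; "tool_pos": TCP position; "orientation": TCP orientation; "contact_force": force on the tool from outside, world axes, zero at the start; "wrist_torque": the same for the moment, N m; "grip_width": finger opening in m.
Only numpy, scipy, OpenCV 4.12 (cv2) and the standard library are available. Lean on these libraries where they do the work, as an engineer would, in place of code of your own. Each camera call takes 0.05 s, during which the arm holds its last target.

### The job

On the drinks counter the three stacks of upside-down cups have ended up on the wrong cup-and-lid stands. Move each stack to the stand whose lids fit it (small cups to the small lids, medium to medium, large to large), standing mouth down in the middle of the round rubber rest; the empty bar mat is free for parking a stack on the way. Set every stack down rather than dropping it, keep all stacks upright, and leave the seasoning shaker and the squeeze bottle standing where they are.

Things in the scene. Friction and masses are not known exactly. Their poses are not given: they have to be found in the camera images.
- cups_small_mid (a point): Stack of small white hard-plastic cups: three nested mouth down, moving as one, 91 mm high. Rims at the bottom, 60 mm across; the top 42 mm are a straight round band 45 mm across (grip here from above); below, the wall flares from 51 to 54 mm. 35 to 170 g. Point: on the axis half-way up, 45.5 mm above its support; z is up.
- cups_medium_mid (a point): Stack of medium white hard-plastic cups: three nested mouth down, moving as one, 118 mm high. Rims at the bottom, 76 mm across; the top 42 mm are a straight round band 52 mm across (grip here from above); below, the wall flares from 58 to 70 mm. 35 to 170 g. Point: on the axis half-way up, 59 mm above its support; z is up.
- cups_large_mid (a point): Stack of large white hard-plastic cups: three nested mouth down, moving as one, 160 mm high. Rims at the bottom, 96 mm across; the top 42 mm are a straight round band 60 mm across (grip here from above); below, the wall flares from 66 to 90 mm. 35 to 170 g. Point: on the axis half-way up, 80 mm above its support; z is up.
- stand_small: Stand for small cups, fixed: steel tray 250x116x8 mm, a pile of black lids 62 mm across between wire posts (90 mm high) and a round black rubber rest, 104 mm across, for a stack. Origin under the rest's centre, on the counter; rest's top 11 mm above it. x points away from the robot: tray from -65 to +185 mm, lids' centre at +120 mm. At first a stack of another size is on it.
- stand_medium: Stand for medium cups, fixed: steel tray 250x116x8 mm, a pile of black lids 78 mm across between wire posts (90 mm high) and a round black rubber rest, 104 mm across, for a stack. Origin under the rest's centre, on the counter; rest's top 11 mm above it. x points away from the robot: tray from -65 to +185 mm, lids' centre at +120 mm. At first a stack of another size is on it.
- stand_large: Stand for large cups, fixed: steel tray 250x116x8 mm, a pile of black lids 98 mm across between wire posts (90 mm high) and a round black rubber rest, 104 mm across, for a stack. Origin under the rest's centre, on the counter; rest's top 11 mm above it. x points away from the robot: tray from -65 to +185 mm, lids' centre at +120 mm. At first a stack of another size is on it.
- mat: The free spot: an empty square bar mat of ribbed black rubber, 130 x 130 mm and 8 mm thick, fixed to the counter. Origin under its centre on the counter; its top is 8 mm above it.
- shaker: Bystander: a round steel seasoning shaker with a domed, pierced top and a side loop, 50 mm across (65 mm over the loop), 94 mm high, standing loose between the stands. Origin at the centre of its underside.
- squeeze_bottle: Bystander: a pale translucent sauce squeeze bottle with a white pointed nozzle, 48 mm across, 142 mm high, standing loose between the stands. Origin at the centre of its underside.
Things that resemble listed ones, but are neither listed nor needed, are in the scene too. What is shaped like the part that bears cups_medium_mid but orange is not meant.

How it is judged:
At the end, for the whole second after the job is handed in: Each stack of cups stands upright (within 0.1 rad), released and at rest, on the rubber rest of the stand with the lids of its own size, its axis within 14 mm of the rest's centre and its rim down on the rest (within 6 mm) (horizontal distance between cups_small_mid and stand_small below 0.014 m and z of cups_small_mid in the frame of stand_small below 0.0625 m and angle between each of cups_small_mid, cups_medium_mid, cups_large_mid's own z axis and vertical below 0.1 rad and linear speed of each of cups_small, cups_medium, cups_large below 0.02 m/s and contact force between each of cups_small, cups_medium, cups_large and the fingers below 0.05 N and horizontal distance between cups_medium_mid and stand_medium below 0.014 m and z of cups_medium_mid in the frame of stand_medium below 0.076 m and horizontal distance between cups_large_mid and stand_large below 0.014 m and z of cups_large_mid in the frame of stand_large below 0.097 m); the robot touches nothing.
It fails at once if a stack of cups is tipped over (angle between any of cups_small_mid, cups_medium_mid, cups_large_mid's own z axis and vertical above 0.7 rad).
It fails at once if a stack is dropped or thrown: faster than 0.6 m/s with no finger on it (a fall of about 18 mm) ((linear speed of cups_small above 0.6 m/s and contact force between cups_small and the fingers below 0.01 N) or (linear speed of cups_medium above 0.6 m/s and contact force between cups_medium and the fingers below 0.01 N) or (linear speed of cups_large above 0.6 m/s and contact force between cups_large and the fingers below 0.01 N)).
It fails at once if the seasoning shaker is shifted by more than 30 mm or knocked over (distance of shaker from where it was at the start of the episode above 0.03 m or angle between shaker's own z axis and vertical above 0.5 rad).
It fails at once if the squeeze bottle is shifted by more than 30 mm or knocked over (distance of squeeze_bottle from where it was at the start of the episode above 0.03 m or angle between squeeze_bottle's own z axis and vertical above 0.5 rad).
It also fails if it takes over 131 s, if anything falls off the work surface, if the arm or the gripper's body presses on something with over 40 N, if the wrist force passes 120 N, or if a joint passes its speed limit or range.

## Working session

There is one attempt and no reset: what is moved stays moved. The work goes in short steps, Python scripts to look and compute and a tool call to move; the robot and the scene stay as the last step left them, time stands still between calls to the robot, and variables do not carry over. Pictures are saved under pics/ and viewed, and the job is handed in when it is done.

Besides the shell and the picture viewer there is one more tool, called after "Emit:" by a JSON object that holds its "method" and its "body", one argument or row to a line. move_arm: Moves the arm, as the interface text tells. Shifts and turns lie within -1 to 1; 1 stands for 400 mm of shift or 360 degrees of turn. Its arguments: {"type":"object","properties":{"rows":{"type":"array"},"squeeze":{"type":"number"}},"required":["rows"]}

```bash
mkdir -p pics; cat > look.py <<'E'
from bench import r
import cv2, numpy as np, pickle, sys
def grab(tag):
    for n in ("scene","top"):
        s=r.snapshot(n); pickle.dump(s,open(f"{n}_{tag}.pkl","wb")); cv2.imwrite(f"pics/{n}_{tag}.png",s["img"])
        print(n,s["K"].tolist(),s["D"],s["position"],s["attitude"])
if __name__=="__main__":
    grab(sys.argv[1]); o=r.observe()
    print({k:np.round(o[k],3).tolist() for k in o}, r.pinch_z)
E
python3 look.py 0
```

```text
scene [[597.9577775211092, 0.0, 307.593221569205], [0.0, 597.9577775211092, 238.8492374327976], [0.0, 0.0, 1.0]] [-0.07196441  0.          0.          0.          0.        ] [ 1.18958714 -0.38986684  0.97908523] [ 0.7999546   0.47107263 -0.1944634  -0.31677627]
top [[502.039185970746, 0.0, 326.96455061210145], [0.0, 502.039185970746, 234.26867377031886], [0.0, 0.0, 1.0]] [-0.03096311  0.          0.          0.          0.        ] [0.3614243  0.01381105 1.04626671] [-0.69942373  0.71315749 -0.02939176  0.03672826]
{'t': 0.1, 'joints': [-0.923, 0.502, -0.427, 1.551, 0.221, 1.138, -0.21], 'qd': [-0.001, -0.002, 0.003, -0.003, 0.001, 0.0, 0.002], 'joint_efforts': [-0.011, -57.081, -5.839, -28.175, 0.011, 0.005, -0.0], 'tool_pos': [0.244, 0.602, 0.23], 'orientation': [0.135, 0.694, -0.136, 0.694], 'contact_force': [-0.958, -1.21, -0.95], 'wrist_torque': [-0.018, -0.001, 0.047], 'grip_width': 0.086} 0.0187
```

View pics/scene_0.png

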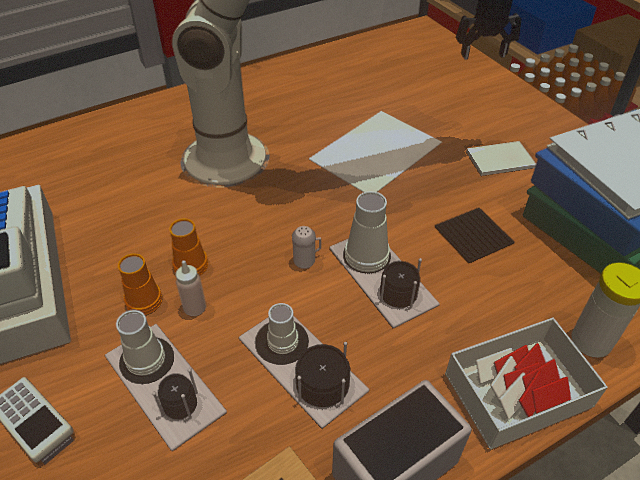

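View pics/top_0.png

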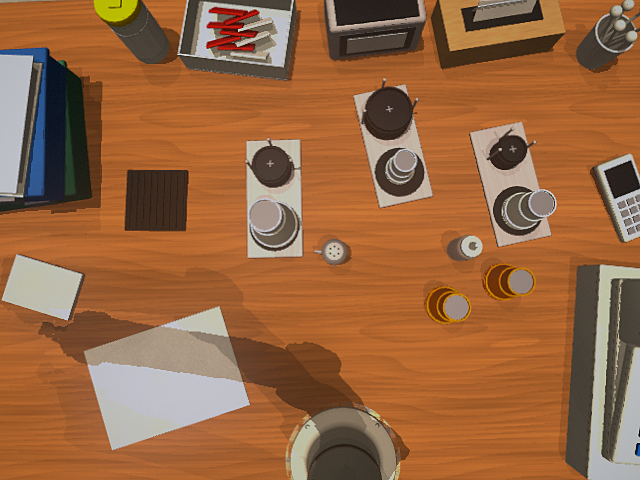

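```bash
cat > geo.py <<'E'
import cv2, numpy as np, pickle
from scipy.spatial.transform import Rotation as R
def load(n,tag): return pickle.load(open(f"{n}_{tag}.pkl","rb"))
def rays(s,px):
    px=np.asarray(px,float).reshape(-1,1,2)
    u=cv2.undistortPoints(px,s["K"],np.asarray(s["D"],float))[:,0]
    d=np.c_[u,np.ones(len(u))]
    return d@R.from_quat(s["attitude"]).as_matrix().T
def onplane(s,px,z):
    d=rays(s,px); c=np.asarray(s["position"]); return c+d*((z-c[2])/d[:,2])[:,None]
def cloud(s):
    h,w=s["z_map"].shape; v,u=np.mgrid[:h,:w]
    d=rays(s,np.c_[u.ravel(),v.ravel()]).reshape(h,w,3)
    P=np.asarray(s["position"])+d*s["z_map"][...,None]; P[s["z_map"]==0]=np.nan; return P
def tri(s1,p1,s2,p2):
    c1,c2=np.asarray(s1["position"]),np.asarray(s2["position"]); a,b=rays(s1,p1)[0],rays(s2,p2)[0]
    t=np.linalg.lstsq(np.c_[a,-b],c2-c1,rcond=None)[0]; A,B=c1+t[0]*a,c2+t[1]*b
    return (A+B)/2,np.linalg.norm(A-B)
E
python3 - <<'E'
from geo import *
s=load("top",0);c=load("scene",0)
P=cloud(s);Q=cloud(c)
for n,(u,v) in dict(largetop=(266,217),smalltop=(405,160),medtop=(542,204),mat=(157,200),lidL=(270,160),lidM=(388,105),lidR=(509,145),trayL=(260,148),table=(330,330),or1=(456,307),or2=(520,281)).items(): print(n,np.round(P[v,u],4))
for n,(u,v) in dict(largetop=(371,201),smalltop=(281,313),medtop=(132,323),mat=(475,235),lidL=(402,272),table=(300,200)).items(): print("sc",n,np.round(Q[v,u],4))
a=cv2.resize(s["img"][60:280,220:420],None,fx=3,fy=3);cv2.imwrite("pics/c1.png",cv2.resize(s["img"][70:270,230:440],(798,760))[:600])
cv2.imwrite("pics/c1.png",cv2.resize(s["img"][75:265,235:440],(640,594),interpolation=cv2.INTER_CUBIC))
cv2.imwrite("pics/c2.png",cv2.resize(s["img"][110:310,420:570],(450,600),interpolation=cv2.INTER_CUBIC))
cv2.imwrite("pics/c3.png",cv2.resize(c["img"][180:450,90:450],(800,600),interpolation=cv2.INTER_CUBIC))
E
```

```text
largetop [0.4766 0.1291 0.1688]
smalltop [ 0.5905 -0.1297  0.0999]
medtop [ 0.4961 -0.3766  0.1269]
mat [0.5393 0.3817 0.004 ]
lidL [0.605  0.1341 0.0639]
lidM [ 0.7137 -0.1051  0.0618]
lidR [ 0.626  -0.3447  0.0632]
trayL [0.6451 0.1619 0.0086]
table [ 0.2616  0.0212 -0.0003]
or1 [ 0.3098 -0.2123  0.1136]
or2 [ 0.355  -0.3326  0.1144]
sc largetop [0.476  0.1338 0.1668]
sc smalltop [ 0.5839 -0.1264  0.0927]
sc medtop [ 0.4966 -0.3756  0.1235]
sc mat [0.5456 0.3813 0.006 ]
sc lidL [0.5929 0.1398 0.0647]
sc table [0.2438 0.0934 0.0016]
```

View pics/c1.png

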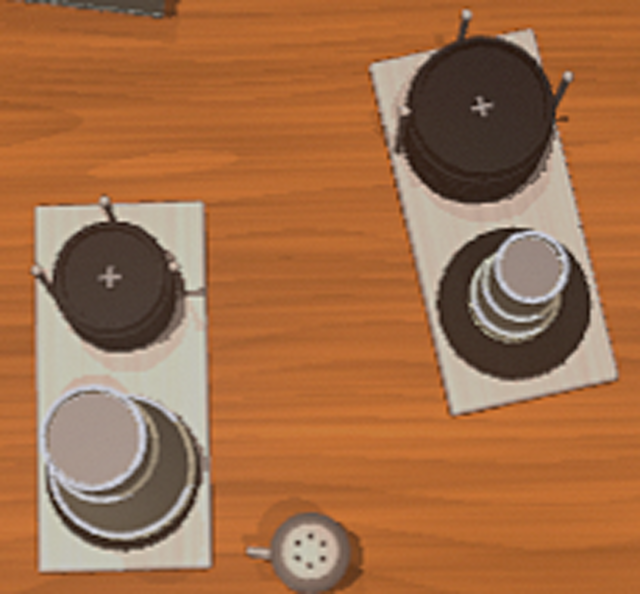

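View pics/c3.png

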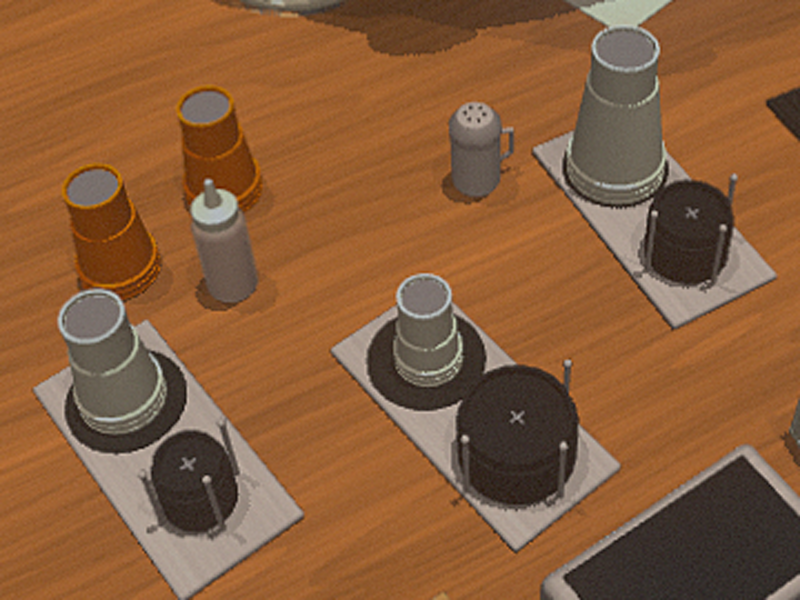

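View pics/c2.png

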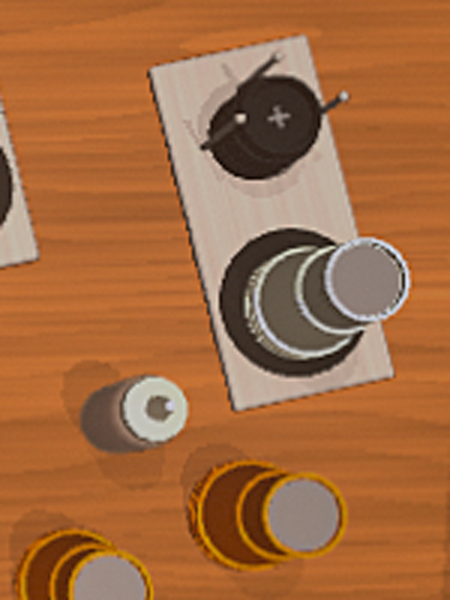

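```bash
cat > meas.py <<'E'
from geo import *
def disc(s,seed,tol=14):
    g=cv2.GaussianBlur(s["img"],(3,3),0); m=np.zeros((482,642),np.uint8)
    cv2.floodFill(g.copy(),m,seed,0,(tol,)*3,(tol,)*3,4|(255<<8)|cv2.FLOODFILL_MASK_ONLY|cv2.FLOODFILL_FIXED_RANGE)
    m=m[1:-1,1:-1]; m=cv2.morphologyEx(m,cv2.MORPH_OPEN,np.ones((3,3),np.uint8)); cs=cv2.findContours(m,cv2.RETR_EXTERNAL,cv2.CHAIN_APPROX_NONE)[0]
    c=max(cs,key=cv2.contourArea); return cv2.fitEllipse(cv2.convexHull(c))
E
python3 - <<'E'
from meas import *
s=load("top",0);c=load("scene",0)
for n,a,b in [("large",(266,217),(371,201)),("small",(405,160),(281,313)),("med",(542,204),(132,323))]:
    e,f=disc(s,a),disc(c,b); p,gap=tri(s,e[0],c,f[0])
    print(n,np.round(e[0],1),np.round(e[1],1),np.round(f[0],1),np.round(f[1],1),np.round(p,4),round(gap,4), "top@z",np.round(onplane(s,e[0],p[2])[0],4), "sc@z",np.round(onplane(c,f[0],p[2])[0],4))
g=cv2.cvtColor(s["img"],cv2.COLOR_BGR2GRAY)
k1=lambda L:[(235+x/3.122,75+y/3.126) for x,y in L]; k2=lambda L:[(420+x/3,110+y/3) for x,y in L]
for n,L in [("L(medlids?)",k1([(36,205),(203,202),(211,568),(40,570)])),("M",k1([(370,66),(532,30),(617,378),(452,414)])),("R",k2([(150,70),(303,36),(394,376),(236,410)]))]:
    q=cv2.cornerSubPix(g,np.float32(L).reshape(-1,1,2),(4,4),(-1,-1),(3,50,.01))[:,0]
    X=onplane(s,q,.008)[:,:2]; far=(X[0]+X[1])/2; near=(X[2]+X[3])/2
    ax=far-near; l=np.linalg.norm(ax); ax/=l; ctr=X.mean(0)
    print(n,"shift",np.round(np.abs(q-np.float32(L)).max(),1),"len",round(l,4),"wid",np.linalg.norm(X[0]-X[1]).round(4),np.linalg.norm(X[2]-X[3]).round(4),"yaw",np.degrees(np.arctan2(ax[1],ax[0])).round(1),"rest",np.round(ctr-ax*.06,4))
# mat
hsv=cv2.cvtColor(s["img"],cv2.COLOR_BGR2HSV); m=(hsv[...,2]<70).astype(np.uint8); m[:, :110]=0; m[:,200:]=0;m[:155]=0;m[245:]=0
m=cv2.morphologyEx(m,cv2.MORPH_CLOSE,np.ones((7,7),np.uint8))
cc=max(cv2.findContours(m,0,2)[0],key=cv2.contourArea); X=onplane(s,cc[:,0].astype(float),.008)[:,:2]; print("mat",cv2.minAreaRect(X.astype(np.float32)))
for n,p,z in [("shaker",(333,251),.094),("bottletip",(472,246),.142),("or1",(456,307),.114),("or2",(520,281),.114)]: print(n,onplane(s,p,z)[0].round(3))
E
```

```text
large [264.2 214.4] [28.5 29.1] [371.1 201. ] [17.  25.9] [0.4806 0.1314 0.1717] 0.0012 top@z [0.4809 0.132  0.1717] sc@z [0.4804 0.1308 0.1717]
small [404.9 159.6] [18.4 18.8] [280.4 312.5] [16.  19.9] [ 0.5901 -0.1295  0.1036] 0.0014 top@z [ 0.5904 -0.1289  0.1036] sc@z [ 0.5898 -0.1301  0.1036]
med [542.1 202.7] [22.1 23. ] [130.4 321.5] [19.  25.3] [ 0.4978 -0.3765  0.1297] 0.0016 top@z [ 0.498  -0.3757  0.1297] sc@z [ 0.4972 -0.3772  0.1297]
L(medlids?) shift 1.1 len 0.2469 wid 0.1128 0.1127 yaw 0.3 rest [0.4784 0.1336]
M shift 1.0 len 0.2474 wid 0.1128 0.1118 yaw 11.6 rest [ 0.5873 -0.1298]
R shift 0.9 len 0.2473 wid 0.1138 0.1125 yaw 11.2 rest [ 0.5004 -0.3739]
mat ((0.539945125579834, 0.382197767496109), (0.1289491206407547, 0.12598803639411926), 88.61297607421875)
shaker [0.419 0.012 0.094]
bottletip [ 0.42  -0.239  0.142]
or1 [ 0.31  -0.212  0.114]
or2 [ 0.355 -0.333  0.114]
```

```bash
cat > go.py <<'E'
# usage: go.py x y z jawyawdeg : prints shift/turn from the present pose in the move's units
from geo import *; from bench import r; import sys
x,y,z,jaw=map(float,sys.argv[1:5]); o=r.observe()
Rc=R.from_quat(o["orientation"]); best=None
for k in (0,180):
    a=np.radians(jaw+k); ty=np.array([np.cos(a),np.sin(a),0]); tx=np.array([0,0,-1.]); tz=np.cross(tx,ty)
    rv=(Rc.inv()*R.from_matrix(np.c_[tx,ty,tz])).as_rotvec()
    if best is None or np.linalg.norm(rv)<np.linalg.norm(best): best=rv
d=np.array([x,y,z])-o["tool_pos"]
print("pos",np.round(o["tool_pos"],4),"grip",round(o["grip_width"],4),"F",np.round(o["contact_force"],1),"t",round(o["t"],2),"j7",np.round(o["joints"],2))
print("shift",np.round(Rc.inv().apply(d)/.4,3),"turn",np.round(best/(2*np.pi),4),"rows",np.linalg.norm(d)/.05,np.degrees(np.linalg.norm(best))/8.59)
E
python3 go.py .4806 .132 .26 90.3
```

```text
pos [0.2438 0.6019 0.2304] grip 0.0856 F [-1.  -1.2 -1. ] t 0.1 j7 [-0.92  0.5  -0.43  1.55  0.22  1.14 -0.21]
shift [-0.073 -0.867  0.99 ] turn [-0.0621 -0.0001  0.0003] rows 10.539900755416465 2.601207141705259
```

Three things could be taken for a stack, and each has its choices:
- **White stacks (top view):** large at (264,214), small at (405,160), medium at (542,203). These are the ones I want.
- **Orange stacks:** (456,307) and (520,281). These are decoys, and the crops confirm their colour.
- **Lid piles:** medium (270,165), large (388,112), small (509,150).

My plan is large → mat, medium → left stand, small → right stand, then large → middle stand.

Emit:
{"method": "move_arm", "body": {
  "rows": [
    [-0.073,-0.867,0.99,-0.062,0,0,1],
    [-0.073,-0.867,0.99,-0.062,0,0,1],
    [-0.073,-0.867,0.99,-0.062,0,0,1],
    [-0.073,-0.867,0.99,-0.062,0,0,1],
    [-0.073,-0.867,0.99,-0.062,0,0,1],
    [-0.073,-0.867,0.99,-0.062,0,0,1],
    [-0.073,-0.867,0.99,-0.062,0,0,1],
    [-0.073,-0.867,0.99,-0.062,0,0,1]
  ]
}}

```text
t: 0.9
tool_pos: [0.4241, 0.2437, 0.2535]
orientation: [-0.002, 0.707, 0.002, 0.707]
contact_force: [1.5, -0.4, -0.2]
grip_width: 0.0854
```

```bash
python3 go.py .4806 .132 .26 90.3
```

```text
pos [0.4241 0.2437 0.2535] grip 0.0854 F [ 1.5 -0.4 -0.2] t 0.9 j7 [-0.23  0.18 -0.39  1.92  0.08  1.06  0.93]
shift [-0.016 -0.28   0.14 ] turn [-0.0001  0.      0.    ] rows 2.507086510353285 0.003081272200637049
```

Emit:
{"method": "move_arm", "body": {
  "rows": [
    [-0.016,-0.28,0.14,0,0,0,1],
    [-0.016,-0.28,0.14,0,0,0,1],
    [-0.016,-0.28,0.14,0,0,0,1],
    [-0.016,-0.28,0.14,0,0,0,1],
    [-0.016,-0.28,0.14,0,0,0,1]
  ]
}}

```text
t: 1.4
tool_pos: [0.48, 0.1338, 0.2595]
orientation: [-0.001, 0.707, 0.001, 0.707]
contact_force: [-0.3, 0.5, 0.1]
grip_width: 0.0858
```

```bash
python3 go.py .4806 .132 .137 90.3
```

```text
pos [0.48   0.1338 0.2595] grip 0.0858 F [-0.3  0.5  0.1] t 1.4 j7 [-0.06  0.18 -0.3   1.89  0.06  1.07  1.19]
shift [ 0.306 -0.005  0.002] turn [-0.0003 -0.0001 -0.    ] rows 2.4503509261192025 0.014744933886750373
```

Emit:
{"method": "move_arm", "body": {
  "rows": [
    [0.1,-0.005,0.002,0,0,0,1],
    [0.2,-0.005,0.002,0,0,0,1],
    [0.26,-0.005,0.002,0,0,0,1],
    [0.306,-0.005,0.002,0,0,0,1],
    [0.306,-0.005,0.002,0,0,0,1],
    [0.306,-0.005,0.002,0,0,0,1]
  ],
  "squeeze": 30
}}

```text
t: 2.0
tool_pos: [0.4804, 0.1336, 0.1376]
orientation: [-0.002, 0.707, 0.003, 0.707]
contact_force: [0.5, 0.1, 0.5]
grip_width: 0.0854
```

Emit:
{"method": "move_arm", "body": {
  "rows": [
    [0,0,0,0,0,0,0.2],
    [0,0,0,0,0,0,0],
    [0,0,0,0,0,0,-0.2],
    [0,0,0,0,0,0,-0.5],
    [0,0,0,0,0,0,-0.5],
    [0,0,0,0,0,0,-0.5]
  ]
}}

```text
t: 2.6
tool_pos: [0.4822, 0.1324, 0.1389]
orientation: [-0.001, 0.706, 0.002, 0.708]
contact_force: [-0.9, -0.5, 6.1]
grip_width: 0.0595
```

```bash
python3 look.py 1 | tail -1;python3 go.py .4806 .132 .25 90.3
```

```text
{'t': 2.7, 'joints': [-0.085, 0.337, -0.279, 2.01, 0.127, 0.807, 1.139], 'qd': [0.001, 0.001, 0.001, -0.001, -0.001, -0.0, 0.001], 'joint_efforts': [-0.136, -40.171, -2.087, -21.131, 0.122, -0.228, -0.038], 'tool_pos': [0.482, 0.132, 0.139], 'orientation': [-0.001, 0.706, 0.002, 0.708], 'contact_force': [-0.015, -0.824, 6.532], 'wrist_torque': [0.189, 0.187, 0.047], 'grip_width': 0.059} 0.0187
pos [0.4822 0.1324 0.1389] grip 0.0593 F [-0.  -0.8  6.5] t 2.7 j7 [-0.08  0.34 -0.28  2.01  0.13  0.81  1.14]
shift [-0.278 -0.001 -0.003] turn [-0.0001  0.0004 -0.0001] rows 2.222380916325612 0.01982840424686598
```

View pics/scene_1.png

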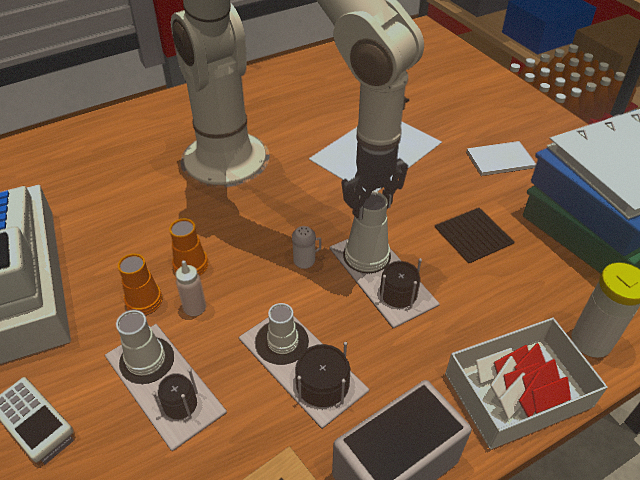

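Emit:
{"method": "move_arm", "body": {
  "rows": [
    [-0.03,0,0,0,0,0,-0.5],
    [-0.09,0,0,0,0,0,-0.5],
    [-0.17,0,0,0,0,0,-0.5],
    [-0.24,0,0,0,0,0,-0.5],
    [-0.28,0,0,0,0,0,-0.5],
    [-0.28,0,0,0,0,0,-0.5]
  ]
}}

```text
t: 3.3
tool_pos: [0.4826, 0.1326, 0.2526]
orientation: [-0.001, 0.705, 0.002, 0.709]
contact_force: [0.2, 0.5, -1.6]
grip_width: 0.0591
```

```bash
python3 go.py .54 .382 .22 90.3
```

```text
pos [0.4826 0.1326 0.2526] grip 0.0591 F [ 0.2  0.5 -1.6] t 3.3 j7 [-0.06  0.19 -0.3   1.9   0.06  1.05  1.19]
shift [0.083 0.623 0.146] turn [-0.0001  0.0009 -0.0002] rows 5.159391658622985 0.03705285065420743
```

Emit:
{"method": "move_arm", "body": {
  "rows": [
    [0,0.06,0.015,0,0,0,-0.5],
    [0,0.156,0.037,0,0,0,-0.5],
    [0,0.26,0.061,0,0,0,-0.5],
    [0,0.37,0.088,0,0,0,-0.5],
    [0.03,0.486,0.114,0,0,0,-0.5],
    [0.06,0.573,0.134,0,0,0,-0.5],
    [0.083,0.623,0.146,0,0,0,-0.5],
    [0.083,0.623,0.146,0,0.0009,0,-0.5]
  ]
}}

```text
t: 4.1
tool_pos: [0.5352, 0.3849, 0.2126]
orientation: [-0.004, 0.711, 0.003, 0.703]
contact_force: [0.5, 0.2, -2.4]
grip_width: 0.0592
```

Emit:
{"method": "move_arm", "body": {
  "rows": [
    [0,0,0,0,0,0,-0.5],
    [0,0,0,0,0,0,-0.5]
  ]
}}

```text
t: 4.3
tool_pos: [0.5386, 0.3797, 0.2159]
orientation: [-0.002, 0.709, 0.001, 0.705]
contact_force: [1.0, 0.5, -0.6]
grip_width: 0.0592
```

```bash
python3 look.py 2 | tail -1;python3 go.py .54 .382 .137 90.3
```

```text
{'t': 4.4, 'joints': [-0.402, 0.524, -0.357, 1.537, 0.192, 1.12, 0.774], 'qd': [-0.0, -0.003, -0.003, -0.003, -0.002, -0.0, -0.002], 'joint_efforts': [-0.314, -59.131, -5.232, -28.415, -0.022, 0.027, 0.003], 'tool_pos': [0.539, 0.38, 0.217], 'orientation': [-0.001, 0.709, 0.001, 0.705], 'contact_force': [0.401, -0.858, -1.34], 'wrist_torque': [-0.028, 0.018, 0.0], 'grip_width': 0.059} 0.0187
pos [0.5389 0.3799 0.2167] grip 0.0592 F [ 0.4 -0.9 -1.3] t 4.4 j7 [-0.4   0.52 -0.36  1.54  0.19  1.12  0.77]
shift [0.199 0.005 0.004] turn [-0.0004 -0.0008  0.0001] rows 1.5946889337448935 0.03676258146571328
```

View pics/scene_2.png

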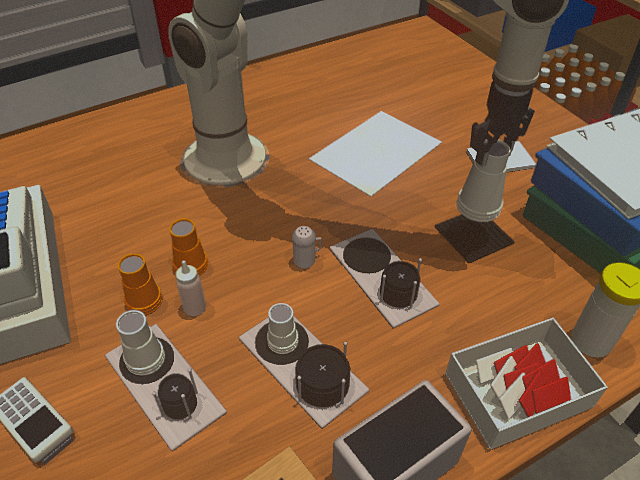

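The large stack hangs upright at about (485,190) in the scene view, and the left rest is uncovered at (367,254). I'll lower the stack onto the mat and measure that rest.

Emit:
{"method": "move_arm", "body": {
  "rows": [
    [0.06,0.005,0.004,0,-0.0008,0,-0.5],
    [0.12,0.005,0.004,0,-0.0008,0,-0.5],
    [0.16,0.005,0.004,0,-0.0008,0,-0.5],
    [0.18,0.005,0.004,0,-0.0008,0,-0.5],
    [0.19,0.005,0.004,0,-0.0008,0,-0.5],
    [0.195,0.005,0.004,0,-0.0008,0,-0.5],
    [0.2,0.005,0.004,0,-0.0008,0,-0.5],
    [0.2,0.005,0.004,0,-0.0008,0,-0.5]
  ]
}}

```text
t: 5.2
tool_pos: [0.5397, 0.3838, 0.1368]
orientation: [-0.001, 0.707, 0.002, 0.707]
contact_force: [-0.2, -0.2, -1.3]
grip_width: 0.0592
```

```bash
python3 go.py .54 .382 .137 90.3; python3 - <<'E'
from meas import *
for n,p in (("top",(272,225)),("scene",(367,256))):
    s=load(n,2); h=cv2.cvtColor(s["img"],cv2.COLOR_BGR2HSV); m=(h[...,2]<75).astype(np.uint8); _,l,st,_=cv2.connectedComponentsWithStats(cv2.morphologyEx(m,cv2.MORPH_OPEN,np.ones((3,3),np.uint8)))
    k=l[p[1],p[0]]; print(k,st[k]); c=max(cv2.findContours((l==k).astype(np.uint8),0,1)[0],key=len)
    X=onplane(s,c[:,0].astype(float),.011)[:,:2]; print(n,"rest",cv2.fitEllipse(X.astype(np.float32)*1000))
E
```

```text
pos [0.5397 0.3838 0.1368] grip 0.0592 F [-0.2 -0.2 -1.3] t 5.2 j7 [-0.42  0.61 -0.34  1.6   0.23  0.98  0.74]
shift [-0.    -0.005  0.001] turn [-0.0001  0.     -0.0001] rows 0.03752478455464444 0.005167348968143125
35 [ 250  202   49   49 1889]
top rest ((478.30322265625, 133.7240447998047), (99.86277770996094, 101.06002807617188), 68.15955352783203)
37 [ 344  238   76   70 2604]
scene rest ((529.8135375976562, 138.8287811279297), (108.54100799560547, 217.06776428222656), 94.5323257446289)
```

Emit:
{"method": "move_arm", "body": {
  "rows": [
    [0.003,0,0,0,0,0,-0.5],
    [0.006,0,0,0,0,0,-0.5],
    [0.006,0,0,0,0,0,-0.5]
  ]
}}

```text
t: 5.5
tool_pos: [0.5404, 0.384, 0.136]
orientation: [-0.001, 0.706, 0.002, 0.708]
contact_force: [-1.6, -1.6, 7.4]
grip_width: 0.0595
```

Emit:
{"method": "move_arm", "body": {
  "rows": [
    [-0.002,0,0,0,0,0,0.3],
    [-0.002,0,0,0,0,0,0.6],
    [-0.002,0,0,0,0,0,1],
    [-0.002,0,0,0,0,0,1],
    [-0.06,0,0,0,0,0,1],
    [-0.15,0,0,0,0,0,1],
    [-0.26,0,0,0,0,0,1],
    [-0.36,0,0,0,0,0,1]
  ]
}}

```text
t: 6.3
tool_pos: [0.5393, 0.3836, 0.2793]
orientation: [-0.002, 0.707, 0.002, 0.707]
contact_force: [0.6, 0.6, -0.0]
grip_width: 0.0856
```

```bash
python3 look.py 3 | tail -1;python3 go.py .4976 -.3765 .26 101.2
```

```text
{'t': 6.4, 'joints': [-0.402, 0.471, -0.368, 1.458, 0.175, 1.233, 0.786], 'qd': [-0.004, 0.049, 0.012, 0.083, 0.01, -0.059, -0.008], 'joint_efforts': [0.679, -56.218, -4.113, -28.706, -0.032, 0.815, 0.094], 'tool_pos': [0.542, 0.386, 0.285], 'orientation': [0.001, 0.704, 0.004, 0.71], 'contact_force': [0.423, 0.081, 0.548], 'wrist_torque': [0.054, -0.008, -0.023], 'grip_width': 0.085} 0.0187
pos [0.5422 0.3863 0.2852] grip 0.0855 F [0.4 0.1 0.5] t 6.4 j7 [-0.4   0.47 -0.37  1.46  0.17  1.23  0.79]
shift [ 0.048 -1.907 -0.121] turn [-0.0303  0.0015 -0.001 ] rows 15.290148746289235 1.2741601167099905
```

View pics/scene_3.png

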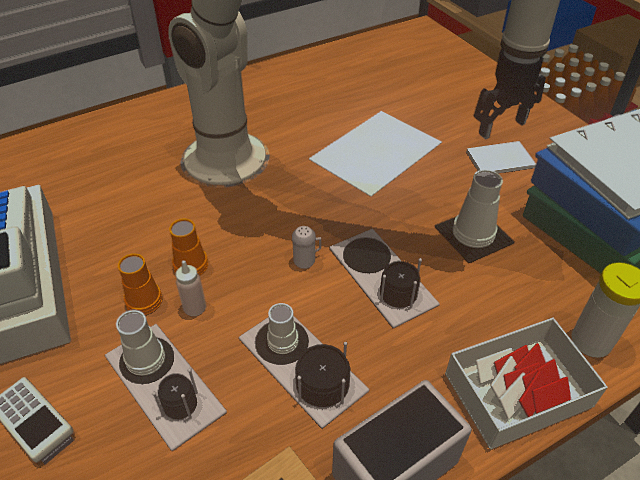

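The large stack stands upright on the mat (476,205). Next is the medium stack.

Emit:
{"method": "move_arm", "body": {
  "rows": [
    [0.03,-0.95,-0.06,-0.015,0,0,1],
    [0.03,-0.95,-0.06,-0.015,0,0,1],
    [0.03,-0.95,-0.06,-0.015,0,0,1],
    [0.03,-0.95,-0.06,-0.015,0,0,1],
    [0.03,-0.95,-0.06,-0.015,0,0,1],
    [0.03,-0.95,-0.06,-0.015,0,0,1],
    [0.03,-0.95,-0.06,-0.015,0,0,1],
    [0.03,-0.95,-0.06,-0.015,0,0,1]
  ]
}}

```text
t: 7.2
tool_pos: [0.5164, -0.0013, 0.2654]
orientation: [-0.034, 0.707, 0.033, 0.706]
contact_force: [0.7, -0.6, 0.9]
grip_width: 0.0855
```

Emit:
{"method": "move_arm", "body": {
  "rows": [
    [0,-0.86,-0.06,-0.015,0,0,1],
    [0,-0.86,-0.06,-0.015,0,0,1],
    [0,-0.86,-0.06,-0.015,0,0,1],
    [0,-0.86,-0.06,-0.015,0,0,1],
    [0,-0.86,-0.06,-0.015,0,0,1],
    [0,-0.86,-0.06,-0.015,0,0,1],
    [0,-0.86,-0.06,-0.015,0,0,1],
    [0,-0.86,-0.06,-0.015,0,0,1]
  ]
}}

```text
t: 8.0
tool_pos: [0.5243, -0.3501, 0.2647]
orientation: [-0.066, 0.705, 0.063, 0.703]
contact_force: [-0.8, -0.4, -0.6]
grip_width: 0.0852
```

```bash
python3 go.py .4976 -.3765 .18 101.2
```

```text
pos [ 0.5243 -0.3501  0.2647] grip 0.0852 F [-0.8 -0.4 -0.6] t 8.0 j7 [ 0.59  0.4  -0.06  1.58  0.03  1.16  2.27]
shift [ 0.212 -0.052 -0.077] turn [-0.002  -0.0006  0.0006] rows 1.8525204610249046 0.09186961576262241
```

Emit:
{"method": "move_arm", "body": {
  "rows": [
    [0.1,-0.05,-0.076,-0.002,0,0,1],
    [0.15,-0.05,-0.076,-0.002,0,0,1],
    [0.2,-0.05,-0.076,-0.002,0,0,1],
    [0.2,-0.05,-0.076,-0.002,0,0,1],
    [0.2,-0.05,-0.076,-0.002,0,0,1]
  ]
}}

```text
t: 8.5
tool_pos: [0.5016, -0.366, 0.1857]
orientation: [-0.073, 0.704, 0.073, 0.703]
contact_force: [0.6, 0.6, 0.8]
grip_width: 0.0853
```

```bash
python3 go.py .4976 -.3765 .096 101.2
```

```text
pos [ 0.5016 -0.366   0.1857] grip 0.0853 F [0.6 0.6 0.8] t 8.5 j7 [ 0.63  0.46 -0.06  1.68  0.03  1.    2.34]
shift [ 0.224 -0.024 -0.015] turn [ 0.0018 -0.0002 -0.0002] rows 1.8088910369651856 0.07490872898146578
```

Emit:
{"method": "move_arm", "body": {
  "rows": [
    [0,-0.024,-0.015,0.0018,0,0,1],
    [0.04,-0.024,-0.015,0.0018,0,0,1],
    [0.12,-0.024,-0.015,0.0018,0,0,1],
    [0.18,-0.024,-0.015,0.0018,0,0,1],
    [0.224,-0.024,-0.015,0.0018,0,0,1],
    [0.224,-0.024,-0.015,0.0018,0,0,1]
  ]
}}

```text
t: 9.1
tool_pos: [0.4962, -0.3773, 0.0948]
orientation: [-0.068, 0.705, 0.069, 0.703]
contact_force: [1.1, 0.1, -0.7]
grip_width: 0.0853
```

```bash
python3 go.py .4976 -.3765 .096 101.2
```

```text
pos [ 0.4962 -0.3773  0.0948] grip 0.0853 F [ 1.1  0.1 -0.7] t 9.1 j7 [ 0.64  0.58 -0.05  1.73  0.04  0.84  2.34]
shift [-0.003  0.001  0.004] turn [-0.0002 -0.0005 -0.0003] rows 0.03923664694773288 0.024897729128065618
```

Emit:
{"method": "move_arm", "body": {
  "rows": [
    [-0.003,0,0.003,0,0,0,0.2],
    [-0.003,0,0.003,0,0,0,0],
    [-0.003,0,0.003,0,0,0,-0.3],
    [-0.003,0,0.003,0,0,0,-0.6],
    [-0.003,0,0.003,0,0,0,-0.6],
    [-0.003,0,0.003,0,0,0,-0.6],
    [-0.003,0,0.003,0,0,0,-0.6]
  ]
}}

```text
t: 9.8
tool_pos: [0.5, -0.3779, 0.0997]
orientation: [-0.07, 0.703, 0.068, 0.705]
contact_force: [-0.3, 0.9, 7.1]
grip_width: 0.0513
```

```bash
python3 go.py .4976 -.3765 .27 101.2
```

```text
pos [ 0.5    -0.3779  0.0997] grip 0.0513 F [-0.3  0.9  7.1] t 9.8 j7 [ 0.64  0.57 -0.05  1.73  0.04  0.84  2.34]
shift [-0.426  0.004 -0.004] turn [-0.0001  0.0003  0.0004] rows 3.4069319234545725 0.022531035704352897
```

Emit:
{"method": "move_arm", "body": {
  "rows": [
    [-0.03,0,0,0,0,0,-0.6],
    [-0.1,0,0,0,0,0,-0.6],
    [-0.2,0,0,0,0,0,-0.6],
    [-0.3,0,0,0,0,0,-0.6],
    [-0.38,0,0,0,0,0,-0.6],
    [-0.43,0,0,0,0,0,-0.6],
    [-0.43,0,0,0,0,0,-0.6]
  ]
}}

```text
t: 10.5
tool_pos: [0.5004, -0.3784, 0.2744]
orientation: [-0.07, 0.702, 0.067, 0.706]
contact_force: [0.5, -0.0, -1.8]
grip_width: 0.0513
```

```bash
python3 look.py 4 | tail -1;python3 go.py .4784 .1336 .27 90.3
```

```text
{'t': 10.6, 'joints': [0.645, 0.39, -0.054, 1.585, 0.023, 1.167, 2.351], 'qd': [0.0, 0.03, 0.0, 0.031, 0.002, -0.005, 0.0], 'joint_efforts': [0.006, -56.117, -0.225, -30.892, 0.018, -0.009, 0.002], 'tool_pos': [0.498, -0.377, 0.27], 'orientation': [-0.069, 0.704, 0.069, 0.704], 'contact_force': [-0.835, 0.214, -1.518], 'wrist_torque': [-0.087, 0.007, 0.002], 'grip_width': 0.051} 0.0187
pos [ 0.4985 -0.377   0.2699] grip 0.0509 F [-0.8  0.2 -1.5] t 10.6 j7 [ 0.64  0.39 -0.05  1.59  0.02  1.17  2.35]
shift [-1.000e-03  1.262e+00  1.970e-01] turn [ 0.0301 -0.      0.0001] rows 10.220742572081774 1.2622046741785595
```

View pics/scene_4.png

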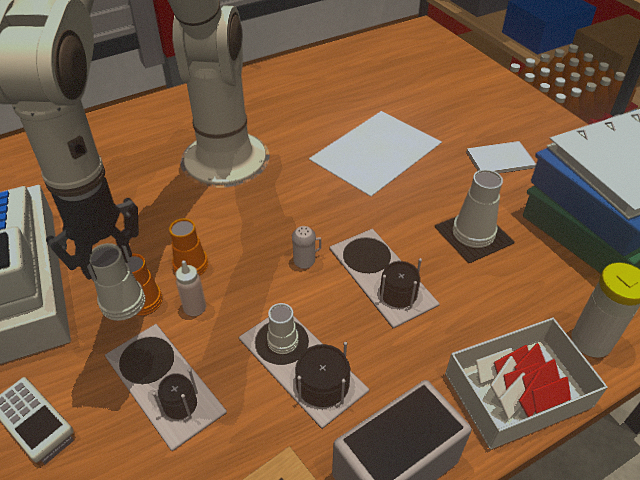

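The medium stack is lifted upright (115,285) and the right rest is free (147,358). I'll carry the stack to the left stand.

Emit:
{"method": "move_arm", "body": {
  "rows": [
    [0,0.06,0.01,0.002,0,0,-0.6],
    [0,0.15,0.023,0.004,0,0,-0.6],
    [0,0.26,0.04,0.007,0,0,-0.6],
    [0,0.37,0.058,0.01,0,0,-0.6],
    [0,0.48,0.075,0.012,0,0,-0.6],
    [0,0.59,0.092,0.014,0,0,-0.6],
    [0,0.7,0.109,0.016,0,0,-0.6],
    [0,0.8,0.125,0.018,0,0,-0.6]
  ]
}}

```text
t: 11.4
tool_pos: [0.4841, -0.0512, 0.2678]
orientation: [-0.029, 0.708, 0.029, 0.705]
contact_force: [0.7, 0.3, -0.9]
grip_width: 0.0512
```

Emit:
{"method": "move_arm", "body": {
  "rows": [
    [0,0.09,0,0.002,0,0,-0.6],
    [0,0.18,0,0.004,0,0,-0.6],
    [0,0.25,0,0.006,0,0,-0.6],
    [0,0.3,0,0.008,0,0,-0.6],
    [0,0.34,0.01,0.01,0,0,-0.6],
    [0,0.37,0.01,0.012,0,0,-0.6],
    [0,0.37,0.01,0.012,0,0,-0.6]
  ]
}}

```text
t: 12.1
tool_pos: [0.4764, 0.0962, 0.2679]
orientation: [-0.003, 0.708, 0.003, 0.706]
contact_force: [-0.7, 0.2, -0.2]
grip_width: 0.0514
```

```bash
python3 go.py .4784 .1336 .2 90.3
```

```text
pos [0.4764 0.0962 0.2679] grip 0.0514 F [-0.7  0.2 -0.2] t 12.1 j7 [ 0.06  0.16 -0.34  1.91  0.06  1.09  1.27]
shift [0.17  0.093 0.007] turn [ 0.0007 -0.0006 -0.0001] rows 1.5517113623057606 0.0379780897353083
```

Emit:
{"method": "move_arm", "body": {
  "rows": [
    [0,0.05,0.004,0,0,0,-0.6],
    [0.02,0.093,0.007,0,0,0,-0.6],
    [0.07,0.093,0.007,0,0,0,-0.6],
    [0.12,0.093,0.007,0,0,0,-0.6],
    [0.15,0.093,0.007,0,0,0,-0.6],
    [0.17,0.093,0.007,0,0,0,-0.6],
    [0.17,0.093,0.007,0,0,0,-0.6],
    [0.17,0.093,0.007,0,0,0,-0.6]
  ]
}}

```text
t: 12.9
tool_pos: [0.4807, 0.1314, 0.2018]
orientation: [-0.002, 0.707, 0.002, 0.707]
contact_force: [-0.3, -0.3, -0.8]
grip_width: 0.0512
```

```bash
python3 look.py 5|tail -1; python3 go.py .4784 .1336 .102 90.3; python3 - <<'E'
from meas import *
s=load("top",4); h=cv2.cvtColor(s["img"],cv2.COLOR_BGR2HSV)
for tag in (4,5):
  s=load("top",tag);h=cv2.cvtColor(s["img"],cv2.COLOR_BGR2HSV);m=(h[...,2]<75).astype(np.uint8); _,l,st,_=cv2.connectedComponentsWithStats(cv2.morphologyEx(m,cv2.MORPH_OPEN,np.ones((3,3),np.uint8)))
  k=l[211,516]; print(k,st[k]); c=max(cv2.findContours((l==k).astype(np.uint8),0,1)[0],key=len)
  X=onplane(s,c[:,0].astype(float),.011)[:,:2]; print("rest",cv2.fitEllipse(X.astype(np.float32)*1000))
E
```

```text
{'t': 13.0, 'joints': [-0.008, 0.253, -0.36, 1.956, 0.109, 0.95, 1.156], 'qd': [-0.002, -0.004, -0.002, -0.001, 0.002, -0.001, -0.003], 'joint_efforts': [0.042, -40.236, -2.301, -25.801, 0.013, 0.018, 0.003], 'tool_pos': [0.481, 0.132, 0.202], 'orientation': [-0.002, 0.707, 0.002, 0.707], 'contact_force': [-0.466, 0.486, -0.508], 'wrist_torque': [0.02, -0.055, -0.024], 'grip_width': 0.051} 0.0187
pos [0.481  0.1317 0.2023] grip 0.0512 F [-0.5  0.5 -0.5] t 13.0 j7 [-0.01  0.25 -0.36  1.96  0.11  0.95  1.16]
shift [ 0.251  0.005 -0.007] turn [ 0.0001  0.0001 -0.0001] rows 2.0075521037601205 0.007834521038736646
42 [ 493  186   49   49 1799]
rest ((500.41619873046875, -371.890625), (95.26505279541016, 102.9219741821289), 112.10137176513672)
42 [ 493  186   50   49 1886]
rest ((501.21356201171875, -373.8175354003906), (100.3277587890625, 101.37364959716797), 168.90606689453125)
```

View pics/scene_5.png

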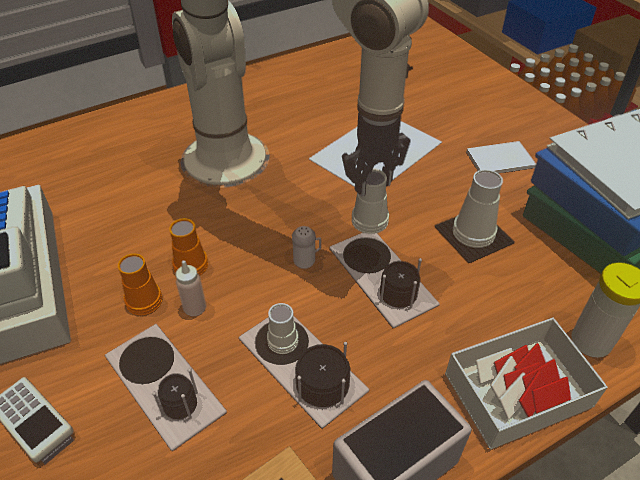

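The medium stack hangs upright at (371,205), above the left rest. I'll lower it.

Emit:
{"method": "move_arm", "body": {
  "rows": [
    [0.06,0.005,-0.007,0,0,0,-0.6],
    [0.14,0.005,-0.007,0,0,0,-0.6],
    [0.2,0.005,-0.007,0,0,0,-0.6],
    [0.235,0.005,-0.007,0,0,0,-0.6],
    [0.245,0.005,-0.007,0,0,0,-0.6],
    [0.25,0.005,-0.007,0,0,0,-0.6],
    [0.254,0.005,-0.007,0,0,0,-0.6],
    [0.254,0.005,-0.007,0,0,0,-0.6]
  ]
}}

```text
t: 13.8
tool_pos: [0.4783, 0.1338, 0.1007]
orientation: [-0.002, 0.707, 0.002, 0.707]
contact_force: [-0.8, -0.9, -1.3]
grip_width: 0.0511
```

```bash
python3 go.py .4784 .1336 .099 90.3
```

```text
pos [0.4783 0.1338 0.1007] grip 0.0511 F [-0.8 -0.9 -1.3] t 13.8 j7 [-0.05  0.4  -0.33  2.04  0.19  0.73  1.08]
shift [ 0.004 -0.001  0.   ] turn [ 0.0001  0.0002 -0.0001] rows 0.034805745917475664 0.008764182092499427
```

Emit:
{"method": "move_arm", "body": {
  "rows": [
    [0.004,0,0,0,0,0,-0.6],
    [0.008,0,0,0,0,0,-0.6],
    [0.008,0,0,0,0,0,-0.6]
  ]
}}

```text
t: 14.1
tool_pos: [0.4789, 0.1351, 0.099]
orientation: [-0.002, 0.706, 0.003, 0.708]
contact_force: [-2.9, 1.2, 14.5]
grip_width: 0.051
```

Emit:
{"method": "move_arm", "body": {
  "rows": [
    [-0.002,0,0,0,0,0,0.1],
    [-0.002,0,0,0,0,0,0.4],
    [-0.002,0,0,0,0,0,1],
    [-0.002,0,0,0,0,0,1],
    [-0.06,0,0,0,0,0,1],
    [-0.15,0,0,0,0,0,1],
    [-0.26,0,0,0,0,0,1],
    [-0.36,0,0,0,0,0,1]
  ]
}}

```text
t: 14.9
tool_pos: [0.4772, 0.1335, 0.2421]
orientation: [-0.002, 0.708, 0.002, 0.707]
contact_force: [0.8, 0.9, 0.5]
grip_width: 0.0856
```

```bash
python3 look.py 6 | tail -1;python3 go.py .5899 -.1296 .22 101.4;  python3 - <<'E'
from meas import *
s=load("top",6); P=cloud(s)
print(P[216,266].round(3))
E
```

```text
{'t': 15.0, 'joints': [0.004, 0.198, -0.373, 1.914, 0.085, 1.036, 1.171], 'qd': [-0.007, 0.057, 0.011, 0.078, 0.019, -0.068, -0.02], 'joint_efforts': [0.306, -39.145, -1.813, -26.977, -0.152, 0.944, 0.191], 'tool_pos': [0.481, 0.135, 0.246], 'orientation': [-0.001, 0.704, 0.003, 0.71], 'contact_force': [-0.093, 0.213, 0.514], 'wrist_torque': [0.053, -0.06, -0.001], 'grip_width': 0.085} 0.0187
pos [0.4812 0.1347 0.2462] grip 0.0853 F [-0.1  0.2  0.5] t 15.0 j7 [ 0.    0.2  -0.37  1.91  0.08  1.04  1.17]
shift [ 0.067 -0.663  0.267] turn [-0.0307  0.0015 -0.0002] rows 5.740577210394342 1.2902044199093932
[0.411 0.062 0.676]
```

View pics/scene_6.png

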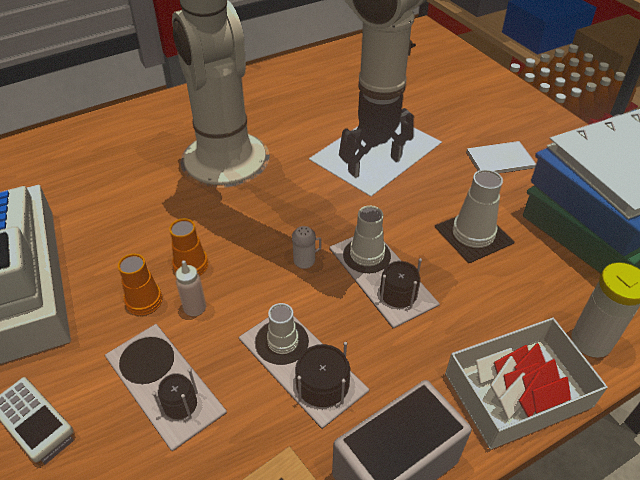

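The medium stack stands upright on the left rest (367,240). Next is the small stack.

Emit:
{"method": "move_arm", "body": {
  "rows": [
    [0.03,-0.663,0.267,-0.03,0.001,0,1],
    [0.03,-0.663,0.267,-0.03,0.001,0,1],
    [0.03,-0.663,0.267,-0.03,0.001,0,1],
    [0.03,-0.663,0.267,-0.03,0.001,0,1],
    [0.03,-0.663,0.267,-0.03,0.001,0,1],
    [0.067,-0.663,0.267,-0.03,0.001,0,1],
    [0.067,-0.663,0.267,-0.03,0.001,0,1],
    [0.067,-0.663,0.267,-0.03,0.001,0,1]
  ]
}}

```text
t: 15.8
tool_pos: [0.5848, -0.1322, 0.2117]
orientation: [-0.067, 0.707, 0.068, 0.7]
contact_force: [-0.7, 0.1, 0.0]
grip_width: 0.0853
```

```bash
python3 go.py .5899 -.1296 .15 101.4
```

```text
pos [ 0.5848 -0.1322  0.2117] grip 0.0853 F [-0.7  0.1  0. ] t 15.8 j7 [ 0.35  0.41 -0.23  1.7   0.11  1.05  1.85]
shift [0.154 0.004 0.015] turn [-0.0012 -0.0016 -0.0004] rows 1.2395916572983423 0.08456238306715855
```

Emit:
{"method": "move_arm", "body": {
  "rows": [
    [0.05,0,0.005,-0.001,0,0,1],
    [0.1,0,0.005,-0.001,0,0,1],
    [0.15,0,0.005,-0.001,0,0,1],
    [0.15,0,0.005,-0.001,0,0,1],
    [0.15,0,0.005,-0.001,0,0,1]
  ]
}}

```text
t: 16.3
tool_pos: [0.5873, -0.129, 0.154]
orientation: [-0.071, 0.706, 0.072, 0.701]
contact_force: [-0.2, 0.3, -0.6]
grip_width: 0.0854
```

```bash
python3 go.py .5899 -.1296 .067 101.4
```

```text
pos [ 0.5873 -0.129   0.154 ] grip 0.0854 F [-0.2  0.3 -0.6] t 16.3 j7 [ 0.34  0.48 -0.22  1.74  0.13  0.94  1.84]
shift [ 0.217 -0.003  0.008] turn [ 0.0006 -0.0012 -0.0003] rows 1.740491835691988 0.056549528592095694
```

Emit:
{"method": "move_arm", "body": {
  "rows": [
    [0.05,-0.003,0.008,0.0006,-0.001,0,1],
    [0.12,-0.003,0.008,0.0006,-0.001,0,1],
    [0.18,-0.003,0.008,0.0006,-0.001,0,1],
    [0.215,-0.003,0.008,0.0006,-0.001,0,1],
    [0.215,-0.003,0.008,0.0006,-0.001,0,1],
    [0.215,-0.003,0.008,0.0006,-0.001,0,1]
  ]
}}

```text
t: 16.9
tool_pos: [0.5912, -0.131, 0.069]
orientation: [-0.07, 0.703, 0.07, 0.704]
contact_force: [0.4, -0.4, 0.6]
grip_width: 0.0853
```

```bash
python3 go.py .5899 -.1296 .067 101.4
```

```text
pos [ 0.5912 -0.131   0.069 ] grip 0.0853 F [ 0.4 -0.4  0.6] t 16.9 j7 [ 0.33  0.59 -0.2   1.79  0.16  0.77  1.81]
shift [ 0.005  0.004 -0.003] turn [-0.0002  0.0001 -0.    ] rows 0.05518650615436599 0.011857562030690695
```

Emit:
{"method": "move_arm", "body": {
  "rows": [
    [0.002,0.003,-0.003,0,0,0,0.2],
    [0.002,0.003,-0.003,0,0,0,0],
    [0.002,0.003,-0.003,0,0,0,-0.3],
    [0.002,0.003,-0.003,0,0,0,-0.7],
    [0.002,0.003,-0.003,0,0,0,-0.7],
    [0.002,0.003,-0.003,0,0,0,-0.7],
    [0.002,0.003,-0.003,0,0,0,-0.7],
    [0.002,0.003,-0.003,0,0,0,-0.7]
  ]
}}

```text
t: 17.7
tool_pos: [0.5896, -0.1304, 0.068]
orientation: [-0.069, 0.703, 0.07, 0.704]
contact_force: [-0.8, -0.0, 5.8]
grip_width: 0.0444
```

```bash
python3 go.py .5899 -.1296 .247 101.4
```

```text
pos [ 0.5896 -0.1304  0.068 ] grip 0.0444 F [-0.8 -0.   5.8] t 17.7 j7 [ 0.33  0.59 -0.2   1.79  0.16  0.77  1.81]
shift [-0.447  0.002  0.001] turn [-0.0003  0.0001 -0.    ] rows 3.579315527332732 0.014535136287402368
```

Emit:
{"method": "move_arm", "body": {
  "rows": [
    [-0.03,0,0,0,0,0,-0.7],
    [-0.1,0,0,0,0,0,-0.7],
    [-0.2,0,0,0,0,0,-0.7],
    [-0.3,0,0,0,0,0,-0.7],
    [-0.38,0,0,0,0,0,-0.7],
    [-0.42,0,0,0,0,0,-0.7],
    [-0.42,0,0,0,0,0,-0.7],
    [-0.42,0,0,0,0,0,-0.7]
  ]
}}

```text
t: 18.5
tool_pos: [0.5886, -0.1304, 0.2348]
orientation: [-0.069, 0.704, 0.07, 0.703]
contact_force: [-0.6, 0.8, -1.5]
grip_width: 0.0441
```

```bash
python3 go.py .5008 -.3739 .236 101.2; python3 look.py 7 | tail -1; python3 - <<'E'
from meas import *
s=load("top",7);h=cv2.cvtColor(s["img"],cv2.COLOR_BGR2HSV);m=(h[...,2]<75).astype(np.uint8); _,l,st,_=cv2.connectedComponentsWithStats(cv2.morphologyEx(m,cv2.MORPH_OPEN,np.ones((3,3),np.uint8)))
k=l[172,400]; print(k,st[k])
E
```

```text
pos [ 0.5886 -0.1304  0.2348] grip 0.0441 F [-0.6  0.8 -1.5] t 18.5 j7 [ 0.35  0.39 -0.23  1.68  0.1   1.09  1.86]
shift [-0.003 -0.554 -0.334] turn [ 0.0002 -0.0001 -0.0001] rows 5.177842448048884 0.012495211319302613
{'t': 18.6, 'joints': [0.355, 0.393, -0.234, 1.676, 0.1, 1.088, 1.859], 'qd': [-0.001, 0.01, -0.0, 0.003, -0.001, 0.0, -0.001], 'joint_efforts': [-0.012, -53.152, -2.458, -28.606, 0.007, -0.004, 0.0], 'tool_pos': [0.588, -0.13, 0.233], 'orientation': [-0.069, 0.705, 0.07, 0.702], 'contact_force': [-0.023, 1.226, 0.094], 'wrist_torque': [0.013, 0.053, 0.026], 'grip_width': 0.045} 0.0187
33 [ 375  149   49   47 1473]
```

View pics/scene_7.png

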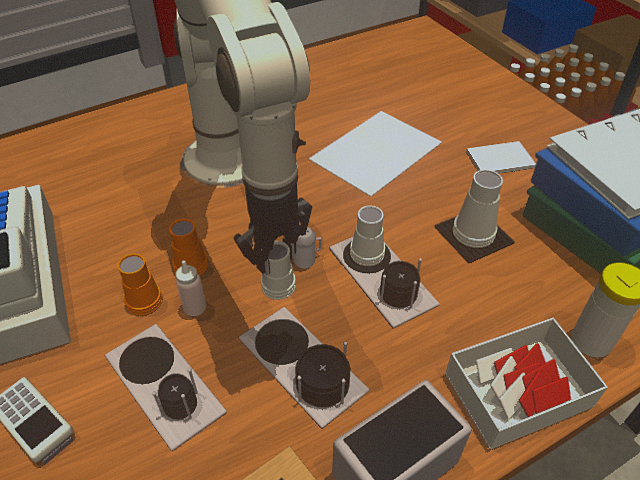

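The small stack is lifted upright (279,270). I'll carry it to the right stand.

Emit:
{"method": "move_arm", "body": {
  "rows": [
    [0,-0.055,-0.033,0,0,0,-0.7],
    [0,-0.144,-0.087,0,0,0,-0.7],
    [0,-0.238,-0.144,0,0,0,-0.7],
    [0,-0.332,-0.2,0,0,0,-0.7],
    [0,-0.427,-0.257,0,0,0,-0.7],
    [0,-0.51,-0.307,0,0,0,-0.7],
    [0,-0.554,-0.334,0,0,0,-0.7],
    [0,-0.554,-0.334,0,0,0,-0.7]
  ]
}}

```text
t: 19.4
tool_pos: [0.4976, -0.3782, 0.2327]
orientation: [-0.067, 0.706, 0.067, 0.702]
contact_force: [0.4, 0.1, -1.6]
grip_width: 0.0442
```

Emit:
{"method": "move_arm", "body": {
  "rows": [
    [0.04,0,0,0,0,0,-0.7],
    [0.1,0,0,0,0,0,-0.7],
    [0.16,0,0,0,0,0,-0.7],
    [0.2,0,0,0,0,0,-0.7],
    [0.2,0,0,0,0,0,-0.7],
    [0.2,0,0,0,0,0,-0.7]
  ]
}}

```text
t: 20.0
tool_pos: [0.5016, -0.3731, 0.1547]
orientation: [-0.069, 0.704, 0.07, 0.703]
contact_force: [-0.5, 0.9, -0.3]
grip_width: 0.0444
```

```bash
python3 go.py .5008 -.3739 .07 101.2
```

```text
pos [ 0.5016 -0.3731  0.1547] grip 0.0444 F [-0.5  0.9 -0.3] t 20.0 j7 [ 0.7   0.51 -0.13  1.69  0.08  0.95  2.3 ]
shift [ 0.212 -0.002 -0.002] turn [ 0.0004 -0.0002 -0.0003] rows 1.6933894954108122 0.020238111708234877
```

Emit:
{"method": "move_arm", "body": {
  "rows": [
    [0.05,-0.002,-0.002,0,0,0,-0.7],
    [0.12,-0.002,-0.002,0,0,0,-0.7],
    [0.17,-0.002,-0.002,0,0,0,-0.7],
    [0.195,-0.002,-0.002,0,0,0,-0.7],
    [0.205,-0.002,-0.002,0,0,0,-0.7],
    [0.21,-0.002,-0.002,0,0,0,-0.7],
    [0.212,-0.002,-0.002,0,0,0,-0.7],
    [0.212,-0.002,-0.002,0,0,0,-0.7]
  ]
}}

```text
t: 20.8
tool_pos: [0.5013, -0.3751, 0.0711]
orientation: [-0.07, 0.703, 0.069, 0.704]
contact_force: [-0.3, 0.3, -0.4]
grip_width: 0.0444
```

```bash
python3 go.py .5008 -.3739 .068 101.2
```

```text
pos [ 0.5013 -0.3751  0.0711] grip 0.0444 F [-0.3  0.3 -0.4] t 20.8 j7 [ 0.69  0.61 -0.12  1.73  0.1   0.8   2.29]
shift [ 0.008  0.003 -0.001] turn [0.0002 0.0001 0.0001] rows 0.0670773822540485 0.011116071686824247
```

Emit:
{"method": "move_arm", "body": {
  "rows": [
    [0.004,0.001,0,0,0,0,-0.7],
    [0.008,0.001,0,0,0,0,-0.7],
    [0.01,0.001,0,0,0,0,-0.7],
    [0.01,0.001,0,0,0,0,-0.7]
  ]
}}

```text
t: 21.2
tool_pos: [0.501, -0.3746, 0.068]
orientation: [-0.07, 0.704, 0.069, 0.704]
contact_force: [-3.7, 2.5, 11.4]
grip_width: 0.0443
```

Force shows contact with the rest, so I'll release.

Emit:
{"method": "move_arm", "body": {
  "rows": [
    [-0.003,0,0,0,0,0,-0.1],
    [-0.003,0,0,0,0,0,0.3],
    [-0.003,0,0,0,0,0,1],
    [-0.003,0,0,0,0,0,1],
    [-0.06,0,0,0,0,0,1],
    [-0.15,0,0,0,0,0,1],
    [-0.26,0,0,0,0,0,1],
    [-0.38,0,0,0,0,0,1]
  ]
}}

```text
t: 22.0
tool_pos: [0.4998, -0.3738, 0.2183]
orientation: [-0.069, 0.705, 0.071, 0.703]
contact_force: [0.9, -1.1, 0.2]
grip_width: 0.0856
```

Emit:
{"method": "move_arm", "body": {
  "rows": [
    [-0.15,0,0,0,0,0,1],
    [-0.15,0,0,0,0,0,1],
    [-0.15,0,0,0,0,0,1]
  ]
}}

```text
t: 22.3
tool_pos: [0.502, -0.3753, 0.281]
orientation: [-0.071, 0.702, 0.068, 0.705]
contact_force: [-0.0, -0.4, -0.2]
grip_width: 0.0854
```

```bash
python3 look.py 8 | tail -1;  python3 - <<'E'
from meas import *
s=load("top",8);c=load("scene",8)
cv2.imwrite("pics/t8.png",s["img"])
g=c["img"]; e=disc(c,(486,181)); print("scene",e)
e2=disc(s,(147,190)); print(e2)
p=tri(s,e2[0],c,e[0]); print(p)
h=cv2.cvtColor(s["img"],cv2.COLOR_BGR2HSV);m=(h[...,2]<75).astype(np.uint8); _,l,st,_=cv2.connectedComponentsWithStats(cv2.morphologyEx(m,cv2.MORPH_OPEN,np.ones((3,3),np.uint8)))
k=l[172,400]; print(k,st[k]); cc=max(cv2.findContours((l==k).astype(np.uint8),0,1)[0],key=len)
X=onplane(s,cc[:,0].astype(float),.011)[:,:2]; print("rest",cv2.fitEllipse(X.astype(np.float32)*1000))
E
python3 go.py .54 .384 .27 90.3
```

```text
{'t': 22.4, 'joints': [0.706, 0.389, -0.142, 1.573, 0.058, 1.186, 2.32], 'qd': [-0.0, 0.023, 0.0, 0.023, 0.001, 0.001, -0.0], 'joint_efforts': [-0.024, -55.741, -1.364, -30.728, 0.009, -0.017, 0.002], 'tool_pos': [0.5, -0.374, 0.277], 'orientation': [-0.069, 0.704, 0.07, 0.703], 'contact_force': [0.107, 0.409, -0.687], 'wrist_torque': [0.028, -0.031, 0.024], 'grip_width': 0.085} 0.0187
scene ((487.7131652832031, 178.24745178222656), (14.906519889831543, 25.255146026611328), 102.88845825195312)
((137.7781219482422, 191.41867065429688), (20.23068618774414, 26.920093536376953), 24.385732650756836)
(array([0.53426505, 0.37107886, 0.16566854]), np.float64(0.023763795175733))
34 [ 375  148   49   48 1822]
rest ((587.9468994140625, -130.31173706054688), (99.51033782958984, 100.25105285644531), 77.010009765625)
pos [ 0.5    -0.374   0.2767] grip 0.0851 F [ 0.1  0.4 -0.7] t 22.4 j7 [ 0.71  0.39 -0.14  1.57  0.06  1.19  2.32]
shift [0.02  1.839 0.469] turn [ 0.0305 -0.0003 -0.0003] rows 15.181344951385444 1.2793729981083874
```

View pics/t8.png

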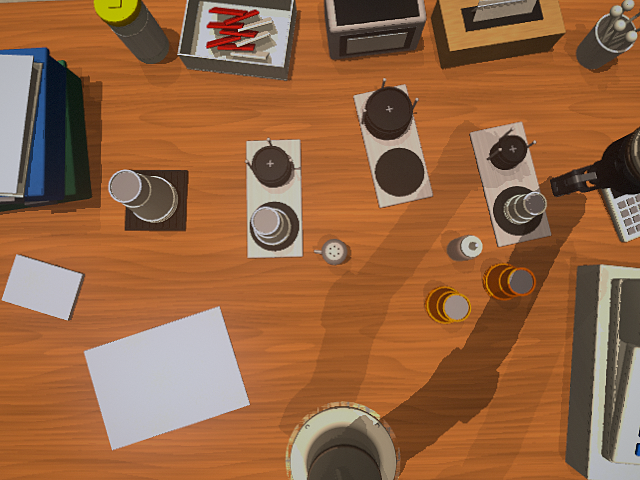

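View pics/scene_8.png

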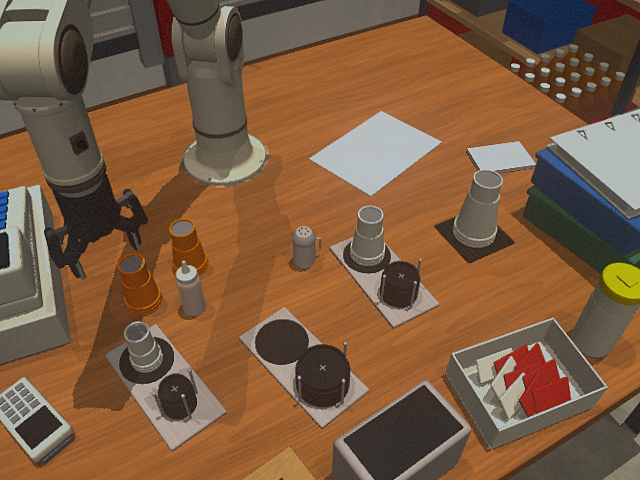

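The small and medium stacks stand on their rests, the middle rest is free at (400,173) in the top view, and the large stack's top is at (126,186). I'll re-triangulate all three.

```bash
python3 - <<'E'
from meas import *
s=load("top",8);c=load("scene",8)
for n,a,b in (("large",(126,186),(487,180)),("med",(267,219),(371,214)),("small",(533,203),(138,332))):
    e,f=disc(s,a),disc(c,b); p,g=tri(s,e[0],c,f[0]); print(n,np.round(e[:2],1).tolist(),np.round(f[:2],1).tolist(),p.round(4),round(g,4))
E
```

```text
large [[124.7, 185.9], [26.3, 28.9]] [[487.7, 178.2], [14.9, 25.3]] [0.5381 0.3825 0.1685] 0.0001
med [[264.8, 220.3], [23.2, 23.4]] [[370.2, 213.9], [14.3, 20.6]] [0.4753 0.1359 0.1296] 0.0012
small [[535.0, 203.5], [17.3, 18.7]] [[135.9, 331.8], [13.9, 20.1]] [ 0.501  -0.3745  0.1013] 0.0006
```

Emit:
{"method": "move_arm", "body": {
  "rows": [
    [0,0.95,0.22,0.015,0,0,1],
    [0,0.95,0.22,0.015,0,0,1],
    [0,0.95,0.22,0.015,0,0,1],
    [0,0.95,0.22,0.015,0,0,1],
    [0,0.95,0.22,0.015,0,0,1],
    [0,0.95,0.22,0.015,0,0,1],
    [0,0.95,0.22,0.015,0,0,1],
    [0,0.95,0.22,0.015,0,0,1]
  ]
}}

```text
t: 23.2
tool_pos: [0.5107, 0.0187, 0.2759]
orientation: [-0.037, 0.708, 0.038, 0.704]
contact_force: [1.0, -0.5, -0.2]
grip_width: 0.0856
```

```bash
python3 go.py .54 .384 .27 90.3
```

```text
pos [0.5107 0.0187 0.2759] grip 0.0856 F [ 1.  -0.5 -0.2] t 23.2 j7 [ 0.22  0.2  -0.35  1.84  0.07  1.12  1.52]
shift [0.016 0.9   0.169] turn [ 0.0159 -0.0008 -0.0003] rows 7.330195360110696 0.6671727015565535
```

Emit:
{"method": "move_arm", "body": {
  "rows": [
    [0.01,0.9,0.169,0.016,0,0,1],
    [0.01,0.9,0.169,0.016,0,0,1],
    [0.01,0.9,0.169,0.016,0,0,1],
    [0.01,0.9,0.169,0.016,0,0,1],
    [0.01,0.9,0.169,0.016,0,0,1],
    [0.01,0.9,0.169,0.016,0,0,1],
    [0.01,0.9,0.169,0.016,0,0,1],
    [0.01,0.9,0.169,0.016,0,0,1]
  ]
}}

```text
t: 24.0
tool_pos: [0.5392, 0.3865, 0.2709]
orientation: [-0.003, 0.709, 0.004, 0.705]
contact_force: [-0.2, 0.4, -0.6]
grip_width: 0.0849
```

Emit:
{"method": "move_arm", "body": {
  "rows": [
    [0,0,0,0,0,0,1],
    [0,0,0,0,0,0,1],
    [0,0,0,0,0,0,1]
  ]
}}

```text
t: 24.3
tool_pos: [0.5435, 0.3776, 0.2734]
orientation: [-0.001, 0.708, -0.001, 0.707]
contact_force: [0.4, -0.3, -1.0]
grip_width: 0.0856
```

```bash
python3 go.py .5388 .383 .134 90.3
```

```text
pos [0.5435 0.3776 0.2734] grip 0.0856 F [ 0.4 -0.3 -1. ] t 24.3 j7 [-0.32  0.5  -0.47  1.47  0.23  1.24  0.75]
shift [ 0.349  0.014 -0.011] turn [-0.0009 -0.0003  0.0003] rows 2.791888972379589 0.04224720509365303
```

Emit:
{"method": "move_arm", "body": {
  "rows": [
    [0.05,0.014,-0.011,0,0,0,1],
    [0.14,0.014,-0.011,0,0,0,1],
    [0.2,0.014,-0.011,0,0,0,1],
    [0.2,0.014,-0.011,0,0,0,1],
    [0.2,0.014,-0.011,0,0,0,1]
  ]
}}

```text
t: 24.8
tool_pos: [0.5392, 0.3845, 0.195]
orientation: [-0.0, 0.707, -0.0, 0.707]
contact_force: [0.9, 0.7, 0.1]
grip_width: 0.0856
```

```bash
python3 go.py .5388 .383 .134 90.3
```

```text
pos [0.5392 0.3845 0.195 ] grip 0.0856 F [0.9 0.7 0.1] t 24.8 j7 [-0.34  0.56 -0.45  1.55  0.27  1.09  0.71]
shift [ 0.152 -0.004 -0.001] turn [-0.0008 -0.0001  0.    ] rows 1.2202065667867696 0.03487155290275252
```

Emit:
{"method": "move_arm", "body": {
  "rows": [
    [0.05,-0.004,-0.001,0,0,0,1],
    [0.1,-0.004,-0.001,0,0,0,1],
    [0.15,-0.004,-0.001,0,0,0,1],
    [0.15,-0.004,-0.001,0,0,0,1],
    [0.15,-0.004,-0.001,0,0,0,1]
  ]
}}

```text
t: 25.3
tool_pos: [0.539, 0.3848, 0.1364]
orientation: [0.0, 0.707, 0.001, 0.707]
contact_force: [0.0, -0.2, 0.7]
grip_width: 0.0855
```

Emit:
{"method": "move_arm", "body": {
  "rows": [
    [0,0,0,0,0,0,0.4],
    [0,0,0,0,0,0,0.2],
    [0,0,0,0,0,0,0],
    [0,0,0,0,0,0,-0.4],
    [0,0,0,0,0,0,-0.4],
    [0,0,0,0,0,0,-0.4]
  ]
}}

```text
t: 25.9
tool_pos: [0.5393, 0.3849, 0.1366]
orientation: [0.0, 0.706, 0.001, 0.708]
contact_force: [-0.1, -1.3, 6.0]
grip_width: 0.0592
```

Emit:
{"method": "move_arm", "body": {
  "rows": [
    [-0.03,0,0,0,0,0,-0.5],
    [-0.1,0,0,0,0,0,-0.5],
    [-0.2,0,0,0,0,0,-0.5],
    [-0.29,0,0,0,0,0,-0.5],
    [-0.36,0,0,0,0,0,-0.5],
    [-0.4,0,0,0,0,0,-0.5],
    [-0.4,0,0,0,0,0,-0.5],
    [-0.4,0,0,0,0,0,-0.5]
  ]
}}

```text
t: 26.7
tool_pos: [0.5376, 0.3841, 0.2935]
orientation: [-0.001, 0.708, 0.001, 0.706]
contact_force: [0.1, 0.1, -2.7]
grip_width: 0.0594
```

```bash
python3 look.py 9|tail -1; python3 go.py .5877 -.130 .295 101.5
```

```text
{'t': 26.8, 'joints': [-0.33, 0.482, -0.477, 1.447, 0.223, 1.271, 0.746], 'qd': [-0.0, 0.006, 0.001, -0.003, -0.001, 0.004, 0.003], 'joint_efforts': [-0.092, -58.902, -6.574, -30.755, -0.004, -0.001, -0.0], 'tool_pos': [0.537, 0.384, 0.292], 'orientation': [-0.001, 0.708, 0.0, 0.706], 'contact_force': [0.245, -0.222, -0.741], 'wrist_torque': [0.013, -0.004, -0.032], 'grip_width': 0.06} 0.0187
pos [0.5372 0.3836 0.2921] grip 0.0596 F [ 0.2 -0.2 -0.7] t 26.8 j7 [-0.33  0.48 -0.48  1.45  0.22  1.27  0.75]
shift [-0.005 -1.284  0.123] turn [-0.0316 -0.0006  0.0002] rows 10.321747413708975 1.3233612595616673
```

View pics/scene_9.png

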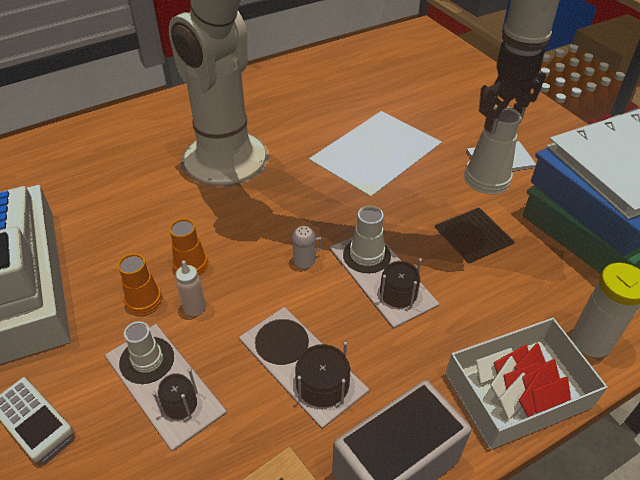

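The large stack is up and clear (490,165), with its underside at about 163 mm against 129 mm for the medium stack's top. I'll carry it to the middle stand.

Emit:
{"method": "move_arm", "body": {
  "rows": [
    [-0.01,-0.06,0.006,-0.002,0,0,-0.5],
    [-0.02,-0.15,0.014,-0.004,0,0,-0.5],
    [-0.02,-0.25,0.024,-0.006,0,0,-0.5],
    [-0.02,-0.35,0.034,-0.009,0,0,-0.5],
    [-0.02,-0.45,0.043,-0.012,0,0,-0.5],
    [-0.02,-0.55,0.053,-0.014,0,0,-0.5],
    [-0.02,-0.65,0.062,-0.016,0,0,-0.5],
    [-0.02,-0.75,0.072,-0.018,0,0,-0.5]
  ]
}}

```text
t: 27.6
tool_pos: [0.5666, 0.0827, 0.3005]
orientation: [-0.041, 0.707, 0.041, 0.705]
contact_force: [1.4, 0.2, -0.9]
grip_width: 0.059
```

Emit:
{"method": "move_arm", "body": {
  "rows": [
    [0,-0.1,0,-0.002,0,0,-0.5],
    [0,-0.2,0,-0.004,0,0,-0.5],
    [0,-0.3,0,-0.006,0,0,-0.5],
    [0,-0.39,0,-0.008,0,0,-0.5],
    [0,-0.46,0,-0.01,0,0,-0.5],
    [0,-0.5,0,-0.012,0,0,-0.5],
    [0,-0.52,-0.01,-0.013,0,0,-0.5],
    [0,-0.52,-0.01,-0.013,0,0,-0.5]
  ]
}}

```text
t: 28.4
tool_pos: [0.5863, -0.1238, 0.3006]
orientation: [-0.068, 0.705, 0.069, 0.702]
contact_force: [0.3, 0.1, -1.1]
grip_width: 0.0592
```

```bash
python3 go.py .5877 -.130 .22 101.5
```

```text
pos [ 0.5863 -0.1238  0.3006] grip 0.0592 F [ 0.3  0.1 -1.1] t 28.4 j7 [ 0.42  0.34 -0.33  1.6   0.11  1.22  1.83]
shift [ 0.202 -0.016  0.001] turn [-0.0009 -0.0005 -0.0003] rows 1.6176453362245375 0.046742290305963094
```

Emit:
{"method": "move_arm", "body": {
  "rows": [
    [0,-0.016,0.001,-0.001,0,0,-0.5],
    [0.05,-0.016,0.001,-0.001,0,0,-0.5],
    [0.12,-0.016,0.001,-0.001,0,0,-0.5],
    [0.17,-0.016,0.001,-0.001,0,0,-0.5],
    [0.2,-0.016,0.001,-0.001,0,0,-0.5],
    [0.2,-0.016,0.001,-0.001,0,0,-0.5],
    [0.2,-0.016,0.001,-0.001,0,0,-0.5]
  ]
}}

```text
t: 29.1
tool_pos: [0.5897, -0.1281, 0.2229]
orientation: [-0.072, 0.703, 0.072, 0.703]
contact_force: [-0.4, -0.4, -1.2]
grip_width: 0.059
```

```bash
python3 look.py 10|tail -1; python3 go.py .5877 -.130 .142 101.5
```

```text
{'t': 29.2, 'joints': [0.417, 0.411, -0.32, 1.684, 0.143, 1.069, 1.827], 'qd': [0.002, -0.004, 0.001, 0.002, -0.0, -0.002, 0.001], 'joint_efforts': [-0.061, -52.272, -3.594, -27.796, 0.006, 0.022, 0.001], 'tool_pos': [0.59, -0.129, 0.224], 'orientation': [-0.072, 0.703, 0.072, 0.704], 'contact_force': [0.402, -0.171, -1.609], 'wrist_torque': [-0.022, 0.038, -0.024], 'grip_width': 0.059} 0.0187
pos [ 0.5902 -0.1285  0.2236] grip 0.0591 F [ 0.4 -0.2 -1.6] t 29.2 j7 [ 0.42  0.41 -0.32  1.68  0.14  1.07  1.83]
shift [ 0.204 -0.002 -0.007] turn [0.0005 0.0003 0.    ] rows 1.6334507179574713 0.02342701427142892
```

View pics/scene_10.png

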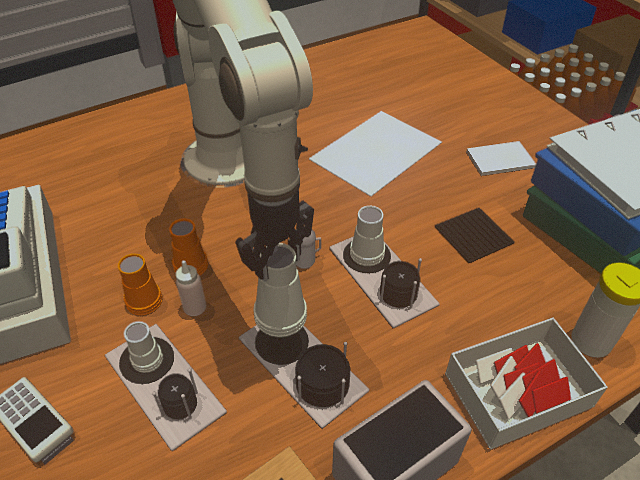

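The large stack hangs upright above the middle rest (281,300). I'll lower it slowly.

Emit:
{"method": "move_arm", "body": {
  "rows": [
    [0.05,-0.002,-0.007,0,0,0,-0.5],
    [0.11,-0.002,-0.007,0,0,0,-0.5],
    [0.16,-0.002,-0.007,0,0,0,-0.5],
    [0.185,-0.002,-0.007,0,0,0,-0.5],
    [0.195,-0.002,-0.007,0,0,0,-0.5],
    [0.202,-0.002,-0.007,0,0,0,-0.5],
    [0.202,-0.002,-0.007,0,0,0,-0.5]
  ]
}}

```text
t: 29.9
tool_pos: [0.5871, -0.13, 0.1421]
orientation: [-0.072, 0.703, 0.072, 0.704]
contact_force: [-0.2, 0.5, -2.3]
grip_width: 0.0592
```

```bash
python3 go.py .5877 -.130 .139 101.5
```

```text
pos [ 0.5871 -0.13    0.1421] grip 0.0592 F [-0.2  0.5 -2.3] t 29.9 j7 [ 0.4   0.5  -0.3   1.76  0.18  0.91  1.8 ]
shift [ 0.008 -0.     0.001] turn [ 0.0004  0.0001 -0.    ] rows 0.06347097583924143 0.018265753005076428
```

Emit:
{"method": "move_arm", "body": {
  "rows": [
    [0.004,0,0.001,0,0,0,-0.5],
    [0.007,0,0.001,0,0,0,-0.5],
    [0.01,0,0.001,0,0,0,-0.5],
    [0.01,0,0.001,0,0,0,-0.5]
  ]
}}

```text
t: 30.3
tool_pos: [0.5885, -0.1303, 0.1395]
orientation: [-0.072, 0.702, 0.071, 0.704]
contact_force: [-0.5, 0.0, 7.5]
grip_width: 0.0592
```

Emit:
{"method": "move_arm", "body": {
  "rows": [
    [-0.002,0,0,0,0,0,0.3],
    [-0.002,0,0,0,0,0,0.6],
    [-0.002,0,0,0,0,0,1],
    [-0.002,0,0,0,0,0,1],
    [-0.06,0,0,0,0,0,1],
    [-0.15,0,0,0,0,0,1],
    [-0.26,0,0,0,0,0,1],
    [-0.36,0,0,0,0,0,1]
  ]
}}

```text
t: 31.1
tool_pos: [0.5868, -0.1298, 0.2828]
orientation: [-0.071, 0.704, 0.072, 0.703]
contact_force: [0.8, -0.7, -0.0]
grip_width: 0.0855
```

Emit:
{"method": "move_arm", "body": {
  "rows": [
    [-0.03,0.1,0,0,0,0,1],
    [-0.03,0.2,0,0,0,0,1],
    [-0.03,0.3,0,0,0,0,1],
    [-0.03,0.42,0,0,0,0,1],
    [-0.03,0.54,0,0,0,0,1],
    [-0.03,0.66,0,0,0,0,1],
    [-0.03,0.78,0,0,0,0,1],
    [-0.03,0.9,0,0,0,0,1]
  ]
}}

```text
t: 31.9
tool_pos: [0.5135, 0.2243, 0.2937]
orientation: [-0.072, 0.704, 0.072, 0.703]
contact_force: [1.8, 0.5, 0.0]
grip_width: 0.0853
```

Emit:
{"method": "move_arm", "body": {
  "rows": [
    [0,0.1,0,0,0,0,1],
    [0,0.2,0,0,0,0,1],
    [0,0.25,0,0,0,0,1],
    [0,0.25,0,0,0,0,1],
    [0,0.25,0,0,0,0,1],
    [0,0.25,0,0,0,0,1]
  ]
}}

```text
t: 32.5
tool_pos: [0.4948, 0.3188, 0.2934]
orientation: [-0.071, 0.704, 0.071, 0.703]
contact_force: [0.3, -0.4, -0.9]
grip_width: 0.0857
```

```bash
python3 look.py 11|tail -1
```

```text
{'t': 32.6, 'joints': [-0.189, 0.352, -0.549, 1.634, 0.193, 1.21, 0.992], 'qd': [0.001, -0.002, -0.005, -0.001, -0.001, -0.001, -0.0], 'joint_efforts': [-0.346, -47.345, -5.538, -29.129, -0.008, -0.001, 0.005], 'tool_pos': [0.495, 0.319, 0.294], 'orientation': [-0.071, 0.704, 0.071, 0.703], 'contact_force': [0.329, 0.071, 0.418], 'wrist_torque': [-0.003, -0.043, 0.011], 'grip_width': 0.086} 0.0187
```

View pics/scene_11.png

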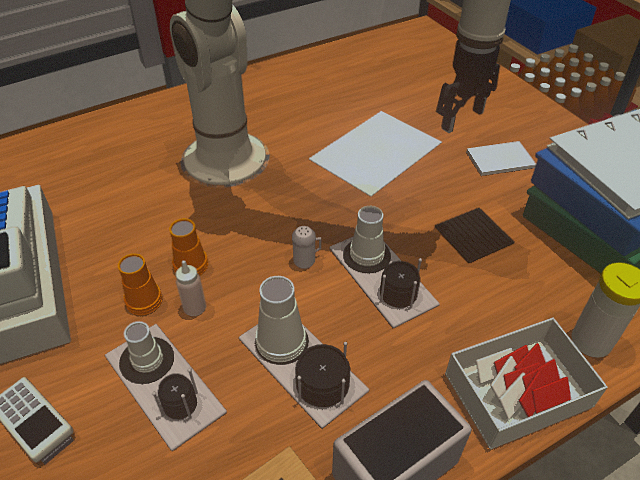

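View pics/top_11.png

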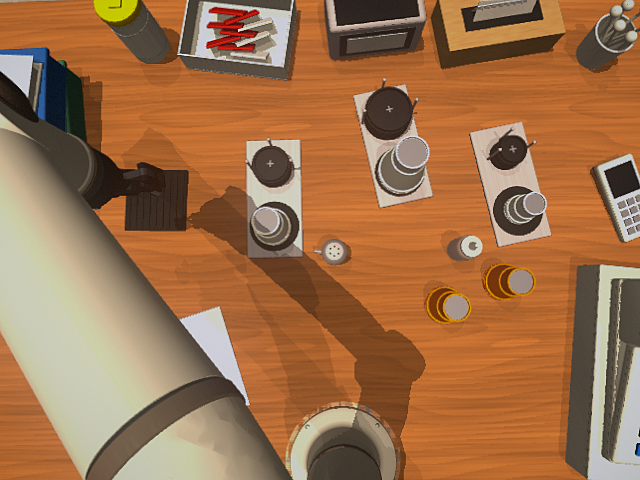

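```bash
python3 - <<'E'
from meas import *
s=load("top",11);c=load("scene",11); s8=load("top",8);c8=load("scene",8)
T=dict(large=(.5877,-.130),med=(.4784,.1336),small=(.5006,-.3739))
for n,a,b,S,C in (("large",(412,150),(279,287),s,c),("med",(267,219),(371,214),s8,c8),("small",(533,203),(138,332),s,c)):
    e,f=disc(S,a),disc(C,b); p,g=tri(S,e[0],C,f[0]); print(n,np.round(e[:2],1).tolist(),np.round(f[:2],1).tolist(),p.round(4),round(g,4),"off mm",np.linalg.norm(p[:2]-T[n])*1000)
a,b=load("top",0)["img"].astype(int),s["img"].astype(int)
for n,(x,y) in (("shaker",(333,251)),("bottle",(468,247))):
    A,B=[np.float32(i[y-25:y+25,x-25:x+25].mean(2)) for i in (a,b)]; print(n,cv2.phaseCorrelate(A,B,cv2.createHanningWindow((50,50),cv2.CV_32F)))
E
```

```text
large [[412.1, 151.2], [28.4, 28.6]] [[276.4, 288.8], [23.1, 29.3]] [ 0.5884 -0.1326  0.1722] 0.0016 off mm 2.7123936338639685
med [[264.8, 220.3], [23.2, 23.4]] [[370.2, 213.9], [14.3, 20.6]] [0.4753 0.1359 0.1296] 0.0012 off mm 3.8316293955223264
small [[534.8, 203.0], [18.1, 18.6]] [[136.1, 331.2], [15.7, 20.9]] [ 0.5016 -0.3736  0.1033] 0.0012 off mm 0.9933431177790216
shaker ((-0.031127145849200843, -0.04888795882098407), 0.9814613381385803)
bottle ((-0.0002357383008693148, 0.04552188756949249), 0.9962105005264282)
```

```bash
python3 -c "
from bench import r
print(r.finish_job())"
```

```text
the job is handed in; nothing more can be done
None
```

All three stacks now stand mouth down on the stands with their own lids, and the job is handed in at about 33 s of the 131 s allowed. The hand-in call gave no verdict.

I parked the large stack on the mat, then moved medium to the left stand, small to the right stand, and large to the middle stand. Each stack was lowered until the wrist force showed contact before I released it.

Last checks, by triangulating each stack's top from both cameras:

| Stack | Axis to rest centre (limit 14 mm) | Measured top height | Expected top height |
|---|---|---|---|
| Large | 2.7 mm | 172 mm | 171 mm |
| Medium | 3.8 mm | 130 mm | 129 mm |
| Small | 1.0 mm | 103 mm | 102 mm |

- **Upright:** all three look upright in the final pictures, but I did not measure tilt as an angle.
- **Bystanders:** the shaker and squeeze bottle moved less than 0.1 pixel between the first and last pictures.
- **Arm:** it ended open and clear of everything, at 294 mm height over by the mat.
- **Weaker check:** the medium stack's numbers come from a picture taken before the large stack's last move. A shadow fell on the medium stack in the final top view, so there I only checked by eye that it had not moved.
- **Disagreement:** one early circle fit of the left rest from the scene camera ran into the lids, so I discarded it. The top view fit and the tray corners agreed there to under 1 mm.

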